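# Bed a battery tealight in glass pebbles

### The job

Turn the black vase into a candle holder: stand the tealight upright, flame up, in the middle of the vase's floor and let go of it, and only then tip the turquoise pot over the vase and pour all seven glass pebbles in around the light, which must stay standing on the floor near the middle. Finish by standing the empty pot upright, wholly on the cork coaster. Do not push the vase out of its place or disturb the desk bell or the spinning top.

Things in the scene. Friction and masses are not known exactly. Their poses are not given: they have to be found in the camera images.
- tealight: white plastic battery tealight, about 40 g: a round drum 38 mm across and 20 mm high with an amber plastic flame on top, 36 mm high in all. Origin at the centre of its underside, z up through the flame.
- vase: squat black glass vase, about 0.9 kg, standing loose on the granite: 68 mm high, outside 124 mm across at the foot, 152 mm at the widest (35 mm up) and 140 mm at the rim, walls 5 mm, so the mouth is about 130 mm across inside; flat inner floor 6 mm above the underside and about 118 mm across. Origin at the centre of its underside, z up.
- pot: slim turquoise ceramic pot without a handle, about 220 g empty, holding seven glass pebbles at the start: round, 90 mm high, outside 62 mm across at the foot, 66 mm at 50 mm up and 68 mm at the rim, walls 4 mm, inner floor 6 mm up; the pebbles fill it to about 55 mm from the foot. Origin at the centre of its underside, z up through the mouth.
- pot_rim (a point): centre of the turquoise pot's mouth, at the height of the rim, 90 mm from its origin.
- coaster: round cork coaster fixed to the granite, 100 mm across, 5 mm thick. Origin at the centre of its underside.
- bell: chrome desk bell with a press-button top, 84 mm across, 55 mm high; a bystander. Origin at the centre of its underside.
- spinning_top: wooden spinning top with a red stripe standing in a small dark wooden cup (one piece), 61 mm across, 72 mm high; a bystander. Origin at the centre of its underside.
- pebble1: white tumbled glass pebble, round with two flattened faces, 20 mm across and 16 mm thick, 15 g, in the turquoise pot at the start. Origin at the centre of one flat face, z towards the other face.
- pebble2: amber tumbled glass pebble, round with two flattened faces, 20 mm across and 16 mm thick, 15 g, in the turquoise pot at the start. Origin at the centre of one flat face, z towards the other face.
- pebble3: pale blue tumbled glass pebble, round with two flattened faces, 20 mm across and 16 mm thick, 15 g, in the turquoise pot at the start. Origin at the centre of one flat face, z towards the other face.
- pebble4: coral tumbled glass pebble, round with two flattened faces, 20 mm across and 16 mm thick, 15 g, in the turquoise pot at the start. Origin at the centre of one flat face, z towards the other face.
- pebble5: pale yellow tumbled glass pebble, round with two flattened faces, 20 mm across and 16 mm thick, 15 g, in the turquoise pot at the start. Origin at the centre of one flat face, z towards the other face.
- pebble6: pale green tumbled glass pebble, round with two flattened faces, 20 mm across and 16 mm thick, 15 g, in the turquoise pot at the start. Origin at the centre of one flat face, z towards the other face.
- pebble7: pale pink tumbled glass pebble, round with two flattened faces, 20 mm across and 16 mm thick, 15 g, in the turquoise pot at the start. Origin at the centre of one flat face, z towards the other face.
Mind the look-alikes: they are no part of the job. Of the things like the tealight, leave any that is pink; of the rest the smaller one is meant.

How it is judged (in metres and radians):
On the way, in this order (a step that is already met when the one before it is completed fails the run):
1. the tealight stands upright on the vase's floor within 25 mm of its middle, released, while all the pebbles are still in the pot (horizontal distance between tealight and vase below 0.025 m and angle between tealight's own z axis and vertical below 0.2 rad and z of tealight in the frame of vase between 0.002 and 0.012 m and contact force between the fingers and tealight below 0.05 N and horizontal distance between each of pebble1, pebble2, pebble3, pebble4, pebble5, pebble6, pebble7 and pot below 0.033 m and z of each of pebble1, pebble2, pebble3, pebble4, pebble5, pebble6, pebble7 in the frame of pot below 0.09 m), for 0.2 s.
2. the pot, off the granite, is tipped more than 60 degrees with its mouth over the vase, and at least one pebble has dropped into the vase (angle between pot's own z axis and vertical above 1.05 rad and horizontal distance between pot_rim and vase below 0.1 m and height (world z) of pot_rim above 0.06 m and ((horizontal distance between pebble1 and vase below 0.072 m and z of pebble1 in the frame of vase between 0.003 and 0.066 m) or (horizontal distance between pebble2 and vase below 0.072 m and z of pebble2 in the frame of vase between 0.003 and 0.066 m) or (horizontal distance between pebble3 and vase below 0.072 m and z of pebble3 in the frame of vase between 0.003 and 0.066 m) or (horizontal distance between pebble4 and vase below 0.072 m and z of pebble4 in the frame of vase between 0.003 and 0.066 m) or (horizontal distance between pebble5 and vase below 0.072 m and z of pebble5 in the frame of vase between 0.003 and 0.066 m) or (horizontal distance between pebble6 and vase below 0.072 m and z of pebble6 in the frame of vase between 0.003 and 0.066 m) or (horizontal distance between pebble7 and vase below 0.072 m and z of pebble7 in the frame of vase between 0.003 and 0.066 m))), for 0.1 s.
At the end, for the whole second after the job is handed in: All seven pebbles lie in the vase below its rim; the tealight stands on the vase floor within 11 degrees of upright and 25 mm of the middle; the vase is upright; the pot stands at rest on the coaster, upright within 6 degrees, its centre within 21 mm of the coaster's (horizontal distance between tealight and vase below 0.025 m and angle between tealight's own z axis and vertical below 0.2 rad and z of tealight in the frame of vase between 0.002 and 0.012 m and angle between each of vase, pot's own z axis and vertical below 0.1 rad and horizontal distance between each of pebble1, pebble2, pebble3, pebble4, pebble5, pebble6, pebble7 and vase below 0.072 m and z of pebble1 in the frame of vase between 0.003 and 0.066 m and z of pebble2 in the frame of vase between 0.003 and 0.066 m and z of pebble3 in the frame of vase between 0.003 and 0.066 m and z of pebble4 in the frame of vase between 0.003 and 0.066 m and z of pebble5 in the frame of vase between 0.003 and 0.066 m and z of pebble6 in the frame of vase between 0.003 and 0.066 m and z of pebble7 in the frame of vase between 0.003 and 0.066 m and horizontal distance between pot and coaster below 0.021 m and height (world z) of pot between 0.002 and 0.01 m and linear speed of each of pot, tealight below 0.02 m/s); the robot touches nothing.
It fails at once if the vase is pushed more than 40 mm or tipped over (distance of vase from where it was at the start of the episode above 0.04 m or angle between vase's own z axis and vertical above 0.5 rad).
It fails at once if the desk bell is moved more than 25 mm or tipped over (distance of bell from where it was at the start of the episode above 0.025 m or angle between bell's own z axis and vertical above 0.5 rad).
It fails at once if the spinning top is moved more than 25 mm or tipped over (distance of spinning_top from where it was at the start of the episode above 0.025 m or angle between spinning_top's own z axis and vertical above 0.5 rad).
It also fails if it takes over 72 s, if anything falls off the work surface, if the arm or the gripper's body presses on something with over 40 N, if the wrist force passes 120 N, or if a joint passes its speed limit or range.

### The arm

A 7-joint arm with a two-finger parallel gripper is mounted at the origin on the work surface. World frame = base frame: x ahead of the robot, y to its left, z up, the work surface at z = 0. Lengths are in mm, angles in degrees, forces in N, time in s.
With the tool pointing down it reaches from about 400 to 900 mm from the base axis. Payload 5.5 kg.
Tool frame: the origin (TCP) lies midway between the tips of the shut fingers; the grasp point (between the pads) lies 19 mm behind it; z points along the fingers, y is the line along which they close (so a half turn about z gives the same grasp; the last joint's range is limited). The gripper opens to 85 mm and grips with 20 to 120 N. Pads are 22 mm wide; open, the fingers measure 114 mm over their backs; the gripper's body (76 mm by 85 mm) begins 54 mm behind the grasp point. The pads swing forward as they close: fully open they stand 13 mm farther back than shut.
Start: joints at [-60.951, 28.699, -24.465, 88.831, 12.651, 65.22, -12.049], TCP at [156.866, 630.787, 231.31] pointing down, gripper open.
Joint ranges: [-164.97, 164.97], [-17.58, 116.51], [-87.97, 89.64], [11.32, 138.91], [-80.73, 260.73], [10.89, 115.49], [-147.41, 147.41]. Speed limits (degrees/s): [147.25, 147.25, 180, 180, 180, 180, 180].

### API

Orientations are given as [roll, pitch, yaw] about the fixed x, y, z axes, in that order (R = Rz(yaw) Ry(pitch) Rx(roll)).
In Python, from bench import get_state, imaging, arm gives the robot as it stands.
- The arm moves only by the tool step_arm, never from a script. Its arguments are lists of equal length, an entry for each row: "slide": the shift along the tool's x, y, z in m, a list of three; "rotation": the turn, a rotation vector about the tool's x, y, z in degrees, a list of three; "claw": the closure, from 0 (fully open) to 1 (shut). A call has exactly 5 rows; each row shifts and turns the commanded pose from where the row before left it, along the tool's axes as they then stand; what a row does not reach is not made up. A row lasts 1/10 s, in which the tool goes at most 50 mm and 8.59 degrees, less where a joint would pass 70% of its speed; a pose out of reach is approached as far as the arm can. A call with a gripper value outside its range is refused whole. The fingers move at their own pace and stop on an object; "grip_force" is the grip in N (left out, the last holds). Time passes only in rows, so rows that do not move let the fingers close, or fill a call up. It gives the time, the measured TCP pose, the force, the opening and the grip force at its end, in the units of the state.
- get_state(): the state, without advancing time (a new reading comes with each control period).
- imaging.capture(name): name is "scene" or "top" or "wrist"; returns a dict with "frame" (420x560x3 uint8, red, green, blue), "K" (3x3 intrinsics, pixels), "k1" (the pictures are not rectified: a ray, as slopes to the right and down, at radius r is drawn at 1 + k1 r^2 times it, then the intrinsics apply), "R" (3x3) and "t" (3): a world point X has camera coordinates R X + t; the wrist camera has in their place "mount" (4x4, takes a point from camera to tool coordinates, whose origin is the TCP and whose axes are the flange's). Camera axes: x right, y down, z forward; pixel columns grow to the right and rows downward; lengths in mm; the calibration is good to about 2 mm. A picture is of the moment at which its call begins: read the wrist's pose just before it. There is no depth.
- arm.job_done(): hands the job in; it is judged then, once.
The state is a dict: "time_s": time; "qpos": joint angles; "dq": joint speeds; "tau": joint torques, N m; "ee_pos": TCP position; "tcp_rot": TCP orientation; "force": force on the tool from outside, world axes, zero at the start; "torque": the same for the moment, N m; "opening": finger opening in mm; "finger_force": force on a finger pad.
Only numpy, scipy, OpenCV 4.12 (cv2) and the standard library are available. Lean on these libraries where they do the work, as an engineer would, in place of code of your own. Each camera call takes 0.05 s, during which the arm holds its last target. There are 200 camera calls.

## Working session

There is one attempt and no reset: what is moved stays moved. The work goes in short steps, Python scripts to look and compute and a tool call to move; the robot and the scene stay as the last step left them, time stands still between calls to the robot, and variables do not carry over. Pictures are saved under pics/ and viewed, at most 10 in all, crops included, and the job is handed in when it is done.

Besides the shell and the picture viewer there is one more tool, called after "Call:" as a command line: name --argument value ..., lists and objects as JSON in quotes. step_arm: Moves the arm, as the interface text tells. Its arguments: {"type":"object","properties":{"slide":{"type":"array","items":{"type":"array","items":{"type":"number"}}},"rotation":{"type":"array","items":{"type":"array","items":{"type":"number"}}},"claw":{"type":"array","items":{"type":"number"}},"grip_force":{"type":"number"}},"required":["slide","rotation","claw"]}

```bash
mkdir -p pics; cat > h.py <<'E'
import numpy as np, cv2
from scipy.spatial.transform import Rotation as Ro
from bench import get_state, imaging, arm
def cap(name,save=None):
    s=get_state(); c=imaging.capture(name); c['s']=s
    if name=='wrist':
        M=np.array(c['mount']); T=np.eye(4); T[:3,:3]=Ro.from_euler('xyz',s['tcp_rot'],degrees=True).as_matrix(); T[:3,3]=s['ee_pos']
        W=np.linalg.inv(T@M); c['R']=W[:3,:3]; c['t']=W[:3,3]
    c['R']=np.array(c['R']);c['t']=np.array(c['t']);c['K']=np.array(c['K'])
    if save: cv2.imwrite('pics/'+save,cv2.cvtColor(c['frame'],cv2.COLOR_RGB2BGR))
    return c
def ray(c,uv):
    K=c['K']; d=np.array([(uv[0]-K[0,2])/K[0,0],(uv[1]-K[1,2])/K[1,1]]); p=d.copy()
    for _ in range(20): p=d/(1+c['k1']*(p@p))
    o=-c['R'].T@c['t']; v=c['R'].T@np.array([p[0],p[1],1]); return o,v/np.linalg.norm(v)
def onz(c,uv,z):
    o,v=ray(c,uv); return o+v*(z-o[2])/v[2]
def tri(a,b):
    (o1,v1),(o2,v2)=a,b
    A=np.stack([v1,-v2],1); s=np.linalg.lstsq(A,o2-o1,rcond=None)[0]
    p,q=o1+s[0]*v1,o2+s[1]*v2; return (p+q)/2,np.linalg.norm(p-q)
def proj(c,X):
    p=c['R']@np.array(X,float)+c['t']; x=p[:2]/p[2]; x=x*(1+c['k1']*(x@x)); return c['K'][:2,:2]@x+c['K'][:2,2]
E
python3 - <<'E'
from h import *
s=get_state(); print(s)
a=cap('scene','s0.png'); b=cap('top','t0.png')
for c in(a,b): print(-c['R'].T@c['t'], c['K'][0],c['k1'])
E
```

```text
{'time_s': 0.0, 'qpos': array([-60.95188293,  28.75421386, -24.45285754,  88.89239816,
        12.6507675 ,  65.21975959, -12.05046373]), 'dq': array([-0.07228399,  0.05403212, -0.01776471,  0.0276291 ,  0.04253867,
        0.03613095,  0.03639002]), 'tau': array([ 1.74834413e-04, -5.69513261e+01, -5.81565902e+00, -2.80947465e+01,
        1.07688666e-02,  1.19104207e-02,  6.96362179e-06]), 'ee_pos': array([156.77248347, 630.08609909, 230.24743634]), 'tcp_rot': array([-1.79887103e+02, -3.71407624e-03,  1.66033804e+02]), 'force': array([ 0.07637125, -0.36469293, -0.21520524]), 'torque': array([ 0.00110485,  0.01836437, -0.01667317]), 'finger_force': 0.0, 'opening': 85.11942412305123}
[1054.89338454  -84.01307152  803.76087722] [420.58608338   0.         286.34501385] 0.045313665975623404
[ 446.31755889  -37.07832368 1306.47820055] [519.21263063   0.         285.10694241] -0.08710528888256569
```

View pics/s0.png

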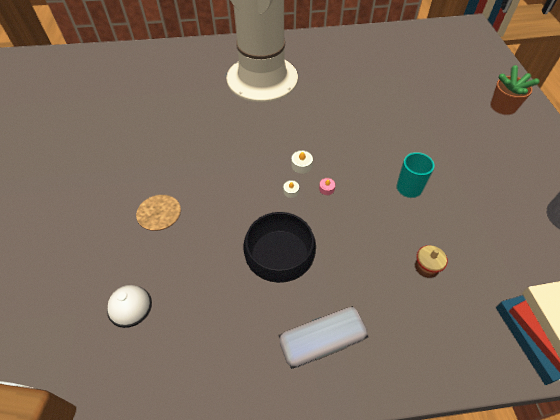

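View pics/t0.png

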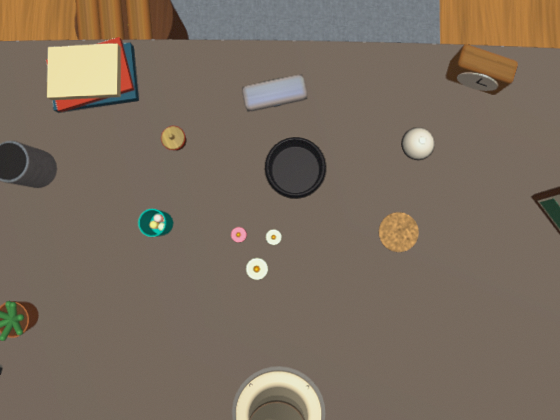

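The scene view shows the vase at (280,245), pot (415,175), coaster (158,212), bell (129,305) and top (432,260).

The tealight candidates in the top view are large white (257,269), small white (273,237) and pink (239,235). Pink is excluded, and the smaller of the remaining two is (273,237), or (291,188) in the scene view. I'll check that in an enlarged crop and measure everything.

```bash
cat > m.py <<'E'
from h import *
def blob(c,roi,fn):
    hsv=cv2.cvtColor(c['frame'],cv2.COLOR_RGB2HSV); m=np.zeros(hsv.shape[:2],np.uint8)
    x0,y0,x1,y1=roi; m[y0:y1,x0:x1]=fn(*[hsv[y0:y1,x0:x1,i].astype(int) for i in range(3)])*255
    k=cv2.findContours(m,cv2.RETR_EXTERNAL,cv2.CHAIN_APPROX_NONE)[0]
    return max(k,key=cv2.contourArea)[:,0,:].astype(float)
def circ(P):
    A=np.c_[2*P[:,:2],np.ones(len(P))]; s=np.linalg.lstsq(A,(P[:,:2]**2).sum(1),rcond=None)[0]
    return s[:2],np.sqrt(s[2]+s[:2]@s[:2])
def rim(c,k,z,far=True):
    # silhouette points cast on the plane z, keeping the side away from the camera, where the upper rim is the outline
    P=np.array([onz(c,p,z) for p in k]); o=-c['R'].T@c['t']
    if far:
        d=P[:,:2].mean(0)-o[:2]; d/=np.linalg.norm(d); q=(P[:,:2]-P[:,:2].mean(0))@d; P=P[q>0]
    return circ(P)
E
python3 - <<'E'
from m import *
a=cap('scene'); b=cap('top')
f=b['frame'][195:300,200:310]; cv2.imwrite('pics/crop.png',cv2.cvtColor(cv2.resize(f,None,fx=5,fy=5,interpolation=cv2.INTER_CUBIC),cv2.COLOR_RGB2BGR))
tq=lambda h,s,v:(h>75)&(h<100)&(s>120)&(v>50)
wh=lambda h,s,v:(v>150)&(s<70)
am=lambda h,s,v:(h>8)&(h<28)&(s>120)&(v>120)
bk=lambda h,s,v:(v<45)
ck=lambda h,s,v:(s>110)&(v>90)
objs={'pot':((380,140,450,210),(125,195,185,250),tq,(80,90,100)),
'vase':((230,200,330,290),(255,125,340,210),bk,(60,68,76)),
'coaster':((125,185,190,240),(370,200,430,265),ck,(0,5,10)),
'small drum':((280,178,302,200),(262,226,284,248),wh,(15,20,25)),
'big drum':((288,148,316,175),(242,255,272,284),wh,(15,20,25))}
for n,(ra,rb,fn,zs) in objs.items():
    ka,kb=blob(a,ra,fn),blob(b,rb,fn)
    for z in zs:
        print(n,z,*[np.round(np.r_[x[0],x[1]],1) for x in(rim(a,ka,z),rim(b,kb,z))])
for n,ra,rb in(('flame',(280,178,302,200),(262,226,284,248)),):
    ka,kb=blob(a,ra,am),blob(b,rb,am); print(n,ka.mean(0),kb.mean(0),tri(ray(a,ka.mean(0)),ray(b,kb.mean(0))))
for n,uv in(('bell',(418,141)),('top',(173,137))): print(n,onz(b,uv,40))
E
```

```text
pot 80 [463.6 310.2  36. ] [466.8 311.5  32.7]
pot 90 [471.8 304.7  35.5] [466.6 308.7  32.4]
pot 100 [479.9 299.3  35. ] [466.4 305.8  32.2]
vase 60 [609.2 -29.6  70.6] [609.2 -27.8  68.8]
vase 68 [614.  -30.2  69.8] [608.2 -27.8  68.3]
vase 76 [618.8 -30.8  69.1] [607.2 -27.9  67.9]
coaster 0 [ 456.  -292.7   48.7] [ 458.6 -291.3   48.1]
coaster 5 [ 459.7 -291.4   48.4] [ 458.6 -290.3   48. ]
coaster 10 [ 463.5 -290.1   48.1] [ 458.5 -289.4   47.8]
small drum 15 [434.7  21.5  18.7] [439.6  23.   18.4]
small drum 20 [438.6  20.9  18.5] [439.6  22.8  18.3]
small drum 25 [442.6  20.2  18.4] [439.7  22.5  18.3]
big drum 15 [348.4  62.   26.4] [360.   62.1  26.5]
big drum 20 [352.9  61.1  26.3] [360.3  61.7  26.4]
big drum 25 [357.3  60.2  26.1] [360.6  61.3  26.3]
flame [290.91666667 184.91666667] [273.2 236.5] (array([439.93728876,  21.41876287,  25.59351166]), np.float64(0.9568879088891341))
bell [ 682.70699912 -329.87086003   40.        ]
top [680.93827758 277.06875214  40.        ]
```

View pics/crop.png

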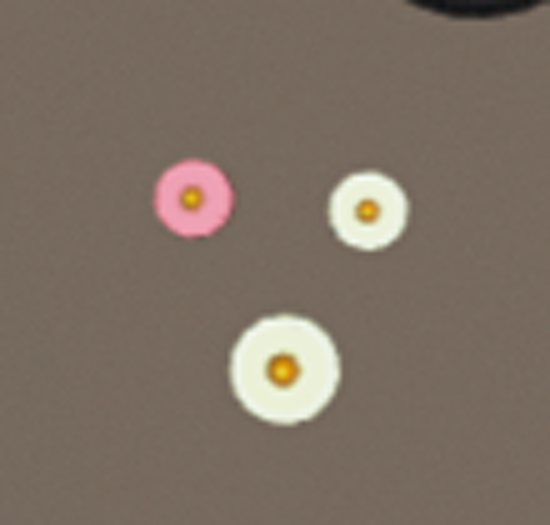

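The crop confirms it. The small white tealight is at crop (368,210), clearly smaller than the white one at (285,370), and the third at (193,198) is pink. The target is at about (439.5,22) with its drum top about 20 mm up. Next I'll plan a hover above it.

```bash
cat > p.py <<'E'
from h import *
import json,math
def plan(targets,start=None,vmax=45,wmax=8):
    """targets: list of (xyz, Rmatrix). Prints rows (slide m in tool axes, rotation deg tool)."""
    s=get_state()
    p,R=(np.array(s['ee_pos']),Ro.from_euler('xyz',s['tcp_rot'],degrees=True)) if start is None else start
    S,W=[],[]
    for q,Q in targets:
        q=np.array(q,float); rv=(R.inv()*Q).as_rotvec(degrees=True)
        n=max(1,math.ceil(max(np.linalg.norm(q-p)/vmax,np.linalg.norm(rv)/wmax)-1e-6))
        for i in range(n):
            k=n-i
            sl=np.round(R.inv().apply((q-p)/k)/1000,4); w=np.round((R.inv()*Q).as_rotvec(degrees=True)/k,2)
            p=p+R.apply(sl*1000); R=R*Ro.from_rotvec(w,degrees=True); S.append(sl.tolist());W.append(w.tolist())
    while len(S)%5: S.append([0,0,0]);W.append([0,0,0])
    for i in range(0,len(S),5): print('S',json.dumps(S[i:i+5]),'\nR',json.dumps(W[i:i+5]))
    print('end',p.round(1),R.as_euler('xyz',degrees=True).round(2)); return p,R
E3=lambda r,p,y:Ro.from_euler('xyz',[r,p,y],degrees=True)
E
python3 - <<'E'
from p import *
print(np.array(imaging.capture('wrist')['mount']).round(2))
plan([((439,22,150),E3(180,0,107))])
E
```

```text
[[  -0.     -0.96   -0.29   75.44]
 [   1.      0.     -0.      0.44]
 [   0.     -0.29    0.96 -142.04]
 [   0.      0.      0.      1.  ]]
S [[-0.0263, -0.0326, 0.0051], [-0.0283, -0.0309, 0.0051], [-0.0303, -0.029, 0.0051], [-0.0321, -0.027, 0.0051], [-0.0337, -0.0249, 0.0051]] 
R [[-0.0, 0.0, 3.69], [-0.0, 0.0, 3.69], [-0.0, 0.0, 3.69], [-0.0, 0.0, 3.69], [-0.0, 0.0, 3.69]]
S [[-0.0353, -0.0226, 0.0051], [-0.0367, -0.0203, 0.0051], [-0.0379, -0.0179, 0.0051], [-0.039, -0.0155, 0.0051], [-0.0399, -0.0129, 0.005]] 
R [[-0.0, 0.0, 3.69], [-0.0, 0.0, 3.69], [-0.0, 0.0, 3.69], [-0.01, 0.0, 3.69], [-0.0, 0.0, 3.69]]
S [[-0.0406, -0.0103, 0.0051], [-0.0412, -0.0077, 0.005], [-0.0416, -0.005, 0.005], [-0.0418, -0.0024, 0.0051], [-0.0419, 0.0004, 0.005]] 
R [[-0.0, 0.01, 3.69], [-0.01, 0.0, 3.69], [-0.0, 0.01, 3.69], [-0.01, 0.0, 3.69], [-0.0, 0.01, 3.69]]
S [[-0.0419, 0.003, 0.0051], [0, 0, 0], [0, 0, 0], [0, 0, 0], [0, 0, 0]] 
R [[-0.01, 0.0, 3.69], [0, 0, 0], [0, 0, 0], [0, 0, 0], [0, 0, 0]]
end [439.  22. 150.] [180.   0. 107.]
```

Call:
step_arm --slide '[[-0.0263, -0.0326, 0.0051], [-0.0283, -0.0309, 0.0051], [-0.0303, -0.029, 0.0051], [-0.0321, -0.027, 0.0051], [-0.0337, -0.0249, 0.0051]]' --rotation '[[0, 0, 3.69], [0, 0, 3.69], [0, 0, 3.69], [0, 0, 3.69], [0, 0, 3.69]]' --claw '[0.25, 0.25, 0.25, 0.25, 0.25]'

```text
time_s: 0.75
ee_pos: [245.6, 439.0, 205.7]
tcp_rot: [180.0, 0.0, 147.4]
force: [0.8, 0.5, 0.1]
opening: 64.4
finger_force: 0.0
```

Call:
step_arm --slide '[[-0.0353, -0.0226, 0.0051], [-0.0367, -0.0203, 0.0051], [-0.0379, -0.0179, 0.0051], [-0.039, -0.0155, 0.0051], [-0.0399, -0.0129, 0.005]]' --rotation '[[0, 0, 3.69], [0, 0, 3.69], [0, 0, 3.69], [0, 0, 3.69], [0, 0, 3.69]]' --claw '[0.25, 0.25, 0.25, 0.25, 0.25]'

```text
time_s: 1.25
ee_pos: [333.9, 249.0, 180.5]
tcp_rot: [180.0, 0.0, 129.0]
force: [0.2, -0.5, -0.2]
opening: 63.9
finger_force: 0.0
```

Call:
step_arm --slide '[[-0.0406, -0.0103, 0.0051], [-0.0412, -0.0077, 0.005], [-0.0416, -0.005, 0.005], [-0.0418, -0.0024, 0.0051], [-0.0419, 0.0004, 0.005]]' --rotation '[[0, 0, 3.69], [0, 0, 3.69], [0, 0, 3.69], [0, 0, 3.69], [0, 0, 3.69]]' --claw '[0.25, 0.25, 0.25, 0.25, 0.25]'

```text
time_s: 1.75
ee_pos: [422.1, 59.0, 155.3]
tcp_rot: [179.9, 0.0, 110.6]
force: [-0.1, 0.0, 0.2]
opening: 63.8
finger_force: 0.0
```

Call:
step_arm --slide '[[-0.0419, 0.003, 0.0051], [0, 0, 0], [0, 0, 0], [0, 0, 0], [0, 0, 0]]' --rotation '[[0, 0, 3.69], [0, 0, 0], [0, 0, 0], [0, 0, 0], [0, 0, 0]]' --claw '[0.25, 0.25, 0.25, 0.25, 0.25]'

```text
time_s: 2.25
ee_pos: [438.7, 23.7, 150.2]
tcp_rot: [180.0, -0.0, 107.2]
force: [-0.3, 0.1, -0.2]
opening: 64.1
finger_force: 0.0
```

```bash
python3 - <<'E'
from m import *
w=cap('wrist','w1.png'); s=w['s']; print(s['time_s'],s['ee_pos'],s['tcp_rot'],s['qpos'],s['opening'])
print('expect px',proj(w,(439.5,22,20)),proj(w,(608,-29,68)))
E
```

```text
2.25 [438.67955579  23.74972389 150.19904416] [ 1.79992321e+02 -2.85343922e-02  1.07156306e+02] [-11.11007459  11.90807415   5.03109082 123.03216854  -1.50515257
  45.11211049  12.03189201] 64.10763558583247
expect px [283.31182204 203.19427702] [462.05963227 335.12825141]
```

View pics/w1.png

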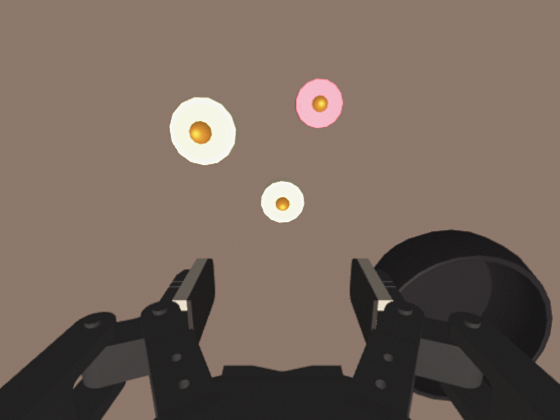

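The wrist view shows the small drum at (282,202) between the open fingers. The expected pixel was (283,203), so they agree. I'll refine once and descend.

```bash
python3 - <<'E'
from m import *; from p import *
w=cap('wrist'); k=blob(w,(255,175,312,230),lambda h,s,v:(v>150)&(s<70)); print(rim(w,k,20,False))
c=rim(w,k,20,False)[0]
plan([((*c,60),E3(180,0,107)),((*c,3.5),E3(180,0,107))],vmax=40)
E
```

```text
(array([438.21123948,  22.79051097]), np.float64(18.802877309927858))
S [[-0.0002, -0.0003, 0.0301], [-0.0002, -0.0002, 0.0301], [-0.0001, -0.0003, 0.03], [-0.0, 0.0, 0.0283], [-0.0, 0.0, 0.0282]] 
R [[0.0, -0.01, 0.04], [0.01, -0.0, 0.05], [0.0, -0.01, 0.04], [0.0, 0.0, 0.0], [0.0, 0.0, 0.0]]
end [438.2  22.8   3.5] [180.   0. 107.]
```

Call:
step_arm --slide '[[-0.0002, -0.0002, 0.03], [-0.0002, -0.0002, 0.03], [0, 0, 0.03], [0, 0, 0.0285], [0, 0, 0.028]]' --rotation '[[0, 0, 0], [0, 0, 0], [0, 0, 0], [0, 0, 0], [0, 0, 0]]' --claw '[0.25, 0.25, 0.25, 0.25, 0.25]'

```text
time_s: 2.85
ee_pos: [438.9, 22.7, 2.7]
tcp_rot: [180.0, -0.0, 107.1]
force: [1.0, -0.2, 1.0]
opening: 64.0
finger_force: 0.0
```

Call:
step_arm --slide '[[0, 0, 0], [0, 0, 0], [0, 0, 0], [0, 0, 0], [0, 0, 0]]' --rotation '[[0, 0, 0], [0, 0, 0], [0, 0, 0], [0, 0, 0], [0, 0, 0]]' --claw '[0.25, 0.8, 0.8, 0.8, 0.8]' --grip_force 25

```text
time_s: 3.35
ee_pos: [440.0, 22.0, 4.9]
tcp_rot: [179.8, 0.0, 107.0]
force: [-0.7, 0.3, 6.5]
opening: 36.9
finger_force: 25.5
```

Call:
step_arm --slide '[[0, 0, 0], [0, 0, 0], [0, 0, 0], [0, 0, 0], [0, 0, 0]]' --rotation '[[0, 0, 0], [0, 0, 0], [0, 0, 0], [0, 0, 0], [0, 0, 0]]' --claw '[0.8, 0.8, 0.8, 0.8, 0.8]'

```text
time_s: 3.85
ee_pos: [440.1, 22.1, 4.9]
tcp_rot: [179.8, 0.0, 107.0]
force: [0.1, 0.1, 8.0]
opening: 36.9
finger_force: 25.7
```

```bash
python3 - <<'E'
from p import *
s=get_state(); R=Ro.from_euler('xyz',s['tcp_rot'],degrees=True)
p=plan([((439,22,130),R)],vmax=42); print()
plan([((609,-29,130),R)],start=p,vmax=40)
E
```

```text
S [[0.0001, -0.0002, -0.0417], [0.0001, -0.0002, -0.0417], [0.0, -0.0003, -0.0417], [0, 0, 0], [0, 0, 0]] 
R [[0.0, 0.0, 0.0], [0.0, 0.0, -0.0], [0.0, 0.0, -0.0], [0, 0, 0], [0, 0, 0]]
end [439.  22. 130.] [1.7985e+02 2.0000e-02 1.0700e+02]

S [[-0.0197, 0.0295, 0.0001], [-0.0197, 0.0295, 0.0001], [-0.0197, 0.0296, 0.0001], [-0.0197, 0.0295, 0.0001], [-0.0196, 0.0296, 0.0]] 
R [[0.0, 0.0, -0.0], [0.0, 0.0, -0.0], [0.0, 0.0, -0.0], [0.0, 0.0, -0.0], [0.0, 0.0, -0.0]]
end [609.  -28.9 130. ] [1.7985e+02 2.0000e-02 1.0700e+02]
```

Call:
step_arm --slide '[[0, 0, -0.03], [0, 0, -0.043], [0, 0, -0.043], [0, 0, -0.012], [0, 0, 0]]' --rotation '[[0, 0, 0], [0, 0, 0], [0, 0, 0], [0, 0, 0], [0, 0, 0]]' --claw '[0.8, 0.8, 0.8, 0.8, 0.8]'

```text
time_s: 4.35
ee_pos: [440.7, 22.1, 134.0]
tcp_rot: [179.7, 0.0, 107.0]
force: [-0.1, 0.6, -0.1]
opening: 37.0
finger_force: 25.4
```

Call:
step_arm --slide '[[-0.0197, 0.0295, 0], [-0.0197, 0.0295, 0], [-0.0197, 0.0296, 0], [-0.0197, 0.0295, 0], [-0.0196, 0.0296, 0]]' --rotation '[[0, 0, 0], [0, 0, 0], [0, 0, 0], [0, 0, 0], [0, 0, 0]]' --claw '[0.8, 0.8, 0.8, 0.8, 0.8]'

```text
time_s: 4.85
ee_pos: [608.6, -29.5, 129.0]
tcp_rot: [-179.8, -0.1, 107.0]
force: [-0.5, 0.4, -0.2]
opening: 36.7
finger_force: 25.4
```

Call:
step_arm --slide '[[0, 0, 0], [0, 0, 0], [0, 0, 0], [0, 0, 0], [0, 0, 0]]' --rotation '[[0, 0, 0], [0, 0, 0], [0, 0, 0], [0, 0, 0], [0, 0, 0]]' --claw '[0.8, 0.8, 0.8, 0.8, 0.8]'

```text
time_s: 5.35
ee_pos: [608.0, -28.6, 131.5]
tcp_rot: [-180.0, -0.0, 107.0]
force: [-0.3, -0.2, 0.3]
opening: 36.9
finger_force: 25.5
```

```bash
python3 - <<'E'
from m import *; from p import *
w=cap('wrist','w2.png'); s=w['s']; print(s['time_s'],s['ee_pos'],s['tcp_rot'],s['opening'])
print('expect vase centre px',proj(w,(609,-29,68)),proj(w,(609,-29,6)))
plan([((609,-29,60),E3(180,0,107)),((609,-29,12),E3(180,0,107))],vmax=30)
E
```

```text
5.35 [607.97756942 -28.61600477 131.52436391] [-1.79974052e+02 -2.57586590e-02  1.07030641e+02] 36.85036295760909
expect vase centre px [284.60165931 228.21525736] [284.11362694 203.27075121]
S [[-0.0002, 0.0002, 0.0239], [-0.0002, 0.0002, 0.0239], [-0.0001, 0.0002, 0.024], [-0.0, 0.0, 0.024], [-0.0, 0.0, 0.024]] 
R [[0.0, -0.01, 0.01], [0.0, -0.0, 0.01], [0.0, -0.01, 0.01], [0.0, 0.0, -0.0], [0.0, 0.0, -0.0]]
end [609. -29.  12.] [180.   0. 107.]
```

View pics/w2.png

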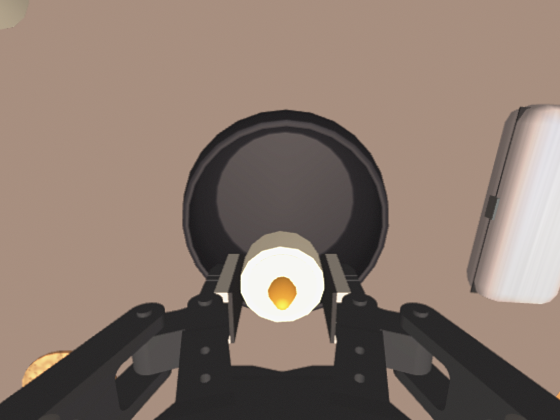

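The tealight is held upright with its drum at (283,278). The vase mouth spans columns 183–388, so its centre is about 285 against an expected 284.6. I'll lower it and release.

Call:
step_arm --slide '[[-0.0002, 0.0002, 0.024], [-0.0002, 0.0002, 0.024], [0, 0, 0.024], [0, 0, 0.024], [0, 0, 0.023]]' --rotation '[[0, 0, 0], [0, 0, 0], [0, 0, 0], [0, 0, 0], [0, 0, 0]]' --claw '[0.8, 0.8, 0.8, 0.8, 0.8]'

```text
time_s: 5.9
ee_pos: [609.2, -29.1, 12.0]
tcp_rot: [180.0, 0.0, 107.0]
force: [0.4, 0.2, -0.4]
opening: 36.9
finger_force: 25.5
```

Call:
step_arm --slide '[[0, 0, 0], [0, 0, 0.001], [0, 0, 0], [0, 0, 0], [0, 0, 0]]' --rotation '[[0, 0, 0], [0, 0, 0], [0, 0, 0], [0, 0, 0], [0, 0, 0]]' --claw '[0.8, 0.8, 0.8, 0.8, 0.8]'

```text
time_s: 6.4
ee_pos: [609.9, -29.4, 12.6]
tcp_rot: [179.9, 0.0, 107.0]
force: [-0.6, -0.4, -0.1]
opening: 36.6
finger_force: 28.2
```

Call:
step_arm --slide '[[0, 0, 0.001], [0, 0, 0.001], [0, 0, 0], [0, 0, 0], [0, 0, 0]]' --rotation '[[0, 0, 0], [0, 0, 0], [0, 0, 0], [0, 0, 0], [0, 0, 0]]' --claw '[0.8, 0.8, 0.8, 0.8, 0.4]'

```text
time_s: 6.9
ee_pos: [609.3, -29.4, 9.5]
tcp_rot: [-180.0, -0.0, 107.0]
force: [0.7, 0.1, -1.5]
opening: 49.9
finger_force: 0.0
```

Call:
step_arm --slide '[[0, 0, 0], [0, 0, 0], [0, 0, 0], [0, 0, 0], [0, 0, -0.02]]' --rotation '[[0, 0, 0], [0, 0, 0], [0, 0, 0], [0, 0, 0], [0, 0, 0]]' --claw '[0.35, 0.35, 0.35, 0.35, 0.35]'

```text
time_s: 7.4
ee_pos: [606.8, -29.2, 27.3]
tcp_rot: [-179.7, -0.1, 107.0]
force: [-0.5, 0.6, -0.6]
opening: 55.8
finger_force: 0.0
```

Call:
step_arm --slide '[[0, 0, -0.04], [0, 0, -0.045], [0, 0, -0.045], [0, 0, -0.045], [0, 0, -0.02]]' --rotation '[[0, 0, 0], [0, 0, 0], [0, 0, 0], [0, 0, 0], [0, 0, 0]]' --claw '[0.35, 0.35, 0.35, 0.35, 0]'

```text
time_s: 7.9
ee_pos: [611.6, -29.6, 229.8]
tcp_rot: [179.6, 0.1, 107.0]
force: [0.6, -0.1, 0.6]
opening: 69.0
finger_force: 0.0
```

```bash
python3 - <<'E'
from m import *; from p import *
b=cap('top'); w=cap('wrist','w3.png'); s=w['s']; print(s['time_s'],s['ee_pos'],s['qpos'])
for n,c in(('top',b),('w',w)):
    u=proj(c,(609,-29,26)).astype(int); 
    k=blob(c,(u[0]-40,u[1]-40,u[0]+40,u[1]+40),lambda h,s,v:(v>150)&(s<70)); print(n,rim(c,k,26,False))
# side grasp frame: tool z horizontal at azimuth A, tool x up
def side(A,dep=0):
    a=np.radians(A);d=np.radians(dep); z=np.array([np.cos(a)*np.cos(d),np.sin(a)*np.cos(d),-np.sin(d)]); 
    y=np.cross(z,[0,0,1]); y/=np.linalg.norm(y); x=np.cross(y,z); return Ro.from_matrix(np.c_[x,y,z])
print(side(33).as_euler('xyz',degrees=True),side(33,20).as_euler('xyz',degrees=True))
p=plan([((490,320,230),side(33,25))])
E
```

```text
7.95 [612.70302933 -29.6071473  231.87311428] [-5.51079099 22.64930722  7.51930753 95.81311462 -3.32628408 61.16885699
 19.99249158]
top (array([614.62046461, -18.35891729]), np.float64(100.67512325746688))
w (array([607.95385796, -28.36996012]), np.float64(18.804580387055992))
[-147.  -90.    0.] [180. -70.  33.]
S [[0.0308, -0.0012, -0.0001], [0.0305, -0.0042, 0.0022], [0.0297, -0.0073, 0.0042], [0.0284, -0.0104, 0.006], [0.0268, -0.0134, 0.0075]] 
R [[-3.44, 4.6, 5.47], [-3.44, 4.6, 5.47], [-3.44, 4.6, 5.47], [-3.44, 4.6, 5.47], [-3.44, 4.6, 5.47]]
S [[0.0247, -0.0163, 0.0087], [0.0222, -0.0191, 0.0095], [0.0195, -0.0217, 0.01], [0.0165, -0.0241, 0.0101], [0.0133, -0.0261, 0.0098]] 
R [[-3.44, 4.59, 5.47], [-3.44, 4.59, 5.48], [-3.44, 4.6, 5.48], [-3.44, 4.6, 5.47], [-3.44, 4.59, 5.47]]
S [[0.01, -0.0277, 0.009], [0.0065, -0.0291, 0.008], [0, 0, 0], [0, 0, 0], [0, 0, 0]] 
R [[-3.44, 4.6, 5.48], [-3.44, 4.59, 5.47], [0, 0, 0], [0, 0, 0], [0, 0, 0]]
end [490. 320. 230.] [179.99 -65.    33.01]<sys>:0: UserWarning: Gimbal lock detected. Setting third angle to zero since it is not possible to uniquely determine all angles.
```

The tealight stands at (608,-28.4) against the vase centre at (609,-29). Next I'll swing towards the pot and tilt the tool nearly horizontal.

Call:
step_arm --slide '[[0.0308, -0.0012, 0], [0.0305, -0.0042, 0.0022], [0.0297, -0.0073, 0.0042], [0.0284, -0.0104, 0.006], [0.0268, -0.0134, 0.0075]]' --rotation '[[-3.44, 4.6, 5.47], [-3.44, 4.6, 5.47], [-3.44, 4.6, 5.47], [-3.44, 4.6, 5.47], [-3.44, 4.6, 5.47]]' --claw '[0, 0, 0, 0, 0]'

```text
time_s: 8.5
ee_pos: [557.6, 116.5, 224.3]
tcp_rot: [168.2, -26.2, 81.5]
force: [0.9, 1.5, 0.7]
opening: 85.3
finger_force: 0.0
```

Call:
step_arm --slide '[[0.0247, -0.0163, 0.0087], [0.0222, -0.0191, 0.0095], [0.0195, -0.0217, 0.01], [0.0165, -0.0241, 0.0101], [0.0133, -0.0261, 0.0098]]' --rotation '[[-3.44, 4.6, 5.47], [-3.44, 4.6, 5.47], [-3.44, 4.6, 5.47], [-3.44, 4.6, 5.47], [-3.44, 4.6, 5.47]]' --claw '[0, 0, 0, 0, 0]'

```text
time_s: 9.0
ee_pos: [522.1, 204.1, 206.4]
tcp_rot: [169.3, -41.6, 65.1]
force: [-0.7, -0.5, -1.1]
opening: 85.2
finger_force: 0.0
```

Call:
step_arm --slide '[[0.01, -0.0277, 0.009], [0.0065, -0.0291, 0.008], [0, 0, 0], [0, 0, 0], [0, 0, 0]]' --rotation '[[-3.44, 4.6, 5.48], [-3.44, 4.59, 5.47], [0, 0, 0], [0, 0, 0], [0, 0, 0]]' --claw '[0, 0, 0, 0, 0]'

```text
time_s: 9.5
ee_pos: [510.8, 213.7, 218.9]
tcp_rot: [173.1, -44.6, 58.3]
force: [0.3, -0.5, 0.7]
opening: 85.3
finger_force: 0.0
```

```bash
python3 - <<'E'
from p import *
s=get_state(); print(s['time_s'],s['ee_pos'],s['tcp_rot'],s['qpos'],s['opening'])
E
```

```text
9.5 [510.82713701 213.65428155 218.90914829] [173.06876864 -44.60141222  58.26053601] [ 51.64043583  15.80119726 -64.94601052 134.70863707 -79.68990164
  13.42969479  32.73165427] 85.34473422996555
```

The IK ran into joint limits (J5 −80, J6 13). I'll fit a kinematic model to the recorded poses so I can plan a feasible tool-sideways configuration.

```bash
cat > kin_fit.py <<'E'
from p import *
import itertools
from scipy.optimize import least_squares
D=[([-60.951,28.699,-24.465,88.831,12.651,65.22,-12.049],[156.866,630.787,231.31],[180,0,166.03]),
([-11.11007459,11.90807415,5.03109082,123.03216854,-1.50515257,45.11211049,12.03189201],[438.6796,23.7497,150.199],[179.992,-.0285,107.156]),
([51.64043583,15.80119726,-64.94601052,134.70863707,-79.68990164,13.42969479,32.73165427],[510.827,213.654,218.909],[173.06876864,-44.60141222,58.26053601])]
Q=np.array([d[0] for d in D]);P=np.array([d[1] for d in D]);RR=[E3(*d[2]) for d in D]
rot=lambda a,x:Ro.from_euler(a,x,degrees=True)
best=[]
for sg in itertools.product([1,-1],repeat=5):
    s=np.array([sg[0],1,sg[1],sg[2],sg[3],1 if 1 else 1,sg[4]])
    for s6 in(1,-1):
        s[5]=s6
        def ch(q,c): 
            a=q*s; return [rot('z',a[0]+c[0]),rot('y',a[1]),rot('z',a[2]),rot('y',a[3]),rot('z',a[4]),rot('y',a[5]),rot('z',a[6]+c[1])]
        def f(c): 
            o=[]
            for q,R in zip(Q,RR):
                T=Ro.identity()
                for r in ch(q,c): T=T*r
                o.append((R.inv()*T).as_rotvec(degrees=True))
            return np.ravel(o)
        for c0 in itertools.product([0,90,180,270],repeat=2):
            r=least_squares(f,c0); best.append((r.cost,s.copy(),r.x))
best.sort(key=lambda b:b[0])
for b in best[:4]: print(b)
E
python3 kin_fit.py
```

```text
(np.float64(5.1297483513019265e-06), array([-1,  1, -1,  1, -1,  1, -1]), array([-5.65216237e-04,  9.00005647e+01]))
(np.float64(5.129748351337296e-06), array([-1,  1, -1,  1, -1,  1, -1]), array([-5.65217235e-04,  9.00005647e+01]))
(np.float64(5.129748351343003e-06), array([-1,  1, -1,  1, -1,  1, -1]), array([-5.65218596e-04,  9.00005647e+01]))
(np.float64(5.129748351346518e-06), array([-1,  1, -1,  1, -1,  1, -1]), array([-5.65220350e-04,  9.00005647e+01]))
```

```bash
cat > kin.py <<'E'
from p import *
from scipy.optimize import least_squares
SG=np.array([-1,1,-1,1,-1,1,-1]);OFF=np.array([0,0,0,0,0,0,90.])
LO=np.array([-164.97,-17.58,-87.97,11.32,-80.73,10.89,-147.41]);HI=np.array([164.97,116.51,89.64,138.91,260.73,115.49,147.41])
def chain(q):
    a=np.asarray(q)*SG+OFF; T=[];R=Ro.identity()
    for i,x in enumerate(a): R=R*Ro.from_euler('zyzyzyz'[i],x,degrees=True); T.append(R)
    return T
def basis(q,cols):
    T=chain(q); return np.stack([T[i].as_matrix()[:,j] for i,j in cols],1)
E
python3 - <<'E'
from kin import *
import re
src=open('kin_fit.py').read().split('rot=')[0]; exec(src)
for cols in ([(0,2),(2,2),(4,2),(6,2)],[(0,2),(2,2),(3,2),(6,2),(5,0)],[(0,2),(2,2),(3,2),(6,2),(2,0),(3,0)],[(0,2),(2,2),(3,2),(6,2),(5,0),(2,0),(3,0)],[(0,0),(0,2),(2,2),(3,2),(6,2)]):
    A=np.vstack([basis(q,cols) for q in Q]); x,*_=np.linalg.lstsq(A,P.ravel(),rcond=None); print(cols,x.round(1),np.abs(A@x-P.ravel()).max().round(2))
E
```

```text
[(0, 2), (2, 2), (4, 2), (6, 2)] [280.6 549.4 450.3 347.8] 26.94
[(0, 2), (2, 2), (3, 2), (6, 2), (5, 0)] [274.4 554.1 453.  344.3   3.6] 26.97
[(0, 2), (2, 2), (3, 2), (6, 2), (2, 0), (3, 0)] [257.5 552.2 449.7 352.8 -19.1 -27.1] 27.47
[(0, 2), (2, 2), (3, 2), (6, 2), (5, 0), (2, 0), (3, 0)] [196.9 560.1 448.3 301.7  31.8   6.6 -40. ] 28.59
[(0, 0), (0, 2), (2, 2), (3, 2), (6, 2)] [  8.6 299.7 530.  447.9 350.5] 27.67
```

```bash
python3 - <<'E'
from kin import *
import itertools
exec(open('kin_fit.py').read().split('rot=')[0])
Q=np.vstack([Q,[-5.51079099,22.64930722,7.51930753,95.81311462,-3.32628408,61.16885699,19.99249158]]);P=np.vstack([P,[612.703,-29.607,231.873]])
base=[(0,2),(2,2),(4,2),(6,2)]
for n in(1,2,3):
  res=[]
  for ex in itertools.combinations([(0,0),(0,1),(1,0),(2,0),(2,1),(3,0),(4,0),(4,1),(5,0),(6,0),(6,1)],n):
    cols=base+list(ex); A=np.vstack([basis(q,cols) for q in Q]); x,*_=np.linalg.lstsq(A,P.ravel(),rcond=None); res.append((np.abs(A@x-P.ravel()).max(),ex,x.round(1)))
  res.sort(key=lambda r:r[0])
  for r in res[:5]: print(r)
E
```

```text
(np.float64(5.964774128286052), ((6, 0),), array([334.1, 524.9, 457. , 370.4, -25.1]))
(np.float64(6.943643047470232), ((0, 1),), array([335.3, 520.2, 467.3, 365.2, -25.1]))
(np.float64(8.321598819310111), ((4, 1),), array([316.9, 537.9, 456.2, 366.2, -22.6]))
(np.float64(8.607167039491515), ((2, 1),), array([351.7, 492.3, 473. , 348.5, -24.5]))
(np.float64(22.44763408793975), ((6, 1),), array([247.7, 590.7, 465.7, 342.1, -26.3]))
(np.float64(0.11046826180563585), ((0, 1), (2, 1)), array([346.7, 505.4, 470.9, 359. , -15.1, -11.8]))
(np.float64(3.2423903045504403), ((0, 1), (6, 0)), array([336.1, 522.1, 462.2, 368.6, -12.9, -13.1]))
(np.float64(3.629127572283437), ((0, 1), (4, 0)), array([341.1, 518. , 460.5, 380. , -25.6, -10.1]))
(np.float64(4.016042114434754), ((0, 1), (3, 0)), array([325.5, 514.9, 461.8, 361.9, -25. , -11.1]))
(np.float64(4.746918107458072), ((0, 1), (5, 0)), array([350.5, 509.1, 461.4, 373.4, -25.5,  -8.6]))
(np.float64(0.0053370697112029575), ((0, 1), (2, 1), (4, 1)), array([ 3.464e+02,  5.057e+02,  4.707e+02,  3.591e+02, -1.480e+01,
       -1.170e+01, -3.000e-01]))
(np.float64(0.07255357214907576), ((0, 1), (2, 1), (6, 1)), array([ 3.460e+02,  5.061e+02,  4.710e+02,  3.589e+02, -1.490e+01,
       -1.180e+01, -4.000e-01]))
(np.float64(0.07829124094578788), ((0, 1), (2, 1), (5, 0)), array([ 3.460e+02,  5.058e+02,  4.712e+02,  3.585e+02, -1.490e+01,
       -1.190e+01,  4.000e-01]))
(np.float64(0.08161405639799568), ((0, 1), (1, 0), (2, 1)), array([ 3.459e+02,  5.061e+02,  4.709e+02,  3.589e+02, -1.500e+01,
       -3.000e-01, -1.180e+01]))
(np.float64(0.09589173239515958), ((0, 0), (0, 1), (2, 1)), array([ 3.460e+02,  5.061e+02,  4.710e+02,  3.589e+02, -3.000e-01,
       -1.500e+01, -1.180e+01]))
```

The forward model now fits to 0.1 mm. Next I'll search for consistent grasp, pour and place configurations with the tool inclined.

```bash
cat >> kin.py <<'E'
COLS=[(0,2),(2,2),(4,2),(6,2),(0,1),(2,1)];LEN=np.array([346.7,505.4,470.9,359.0,-15.1,-11.8])
def fk(q): return basis(q,COLS)@LEN, chain(q)[-1]
def ik(p,R,q0,m=4,reg=0.02):
    f=lambda q:np.r_[(fk(q)[0]-p)/3,(R.inv()*fk(q)[1]).as_rotvec(degrees=True),reg*(q-q0)]
    r=least_squares(f,np.clip(q0,LO+m+.1,HI-m-.1),bounds=(LO+m,HI-m),max_nfev=60)
    e=f(r.x)[:6]; return r.x,np.linalg.norm(e)
def side(A,dep=0):
    a=np.radians(A);d=np.radians(dep); z=np.array([np.cos(a)*np.cos(d),np.sin(a)*np.cos(d),-np.sin(d)])
    y=np.cross(z,[0,0,1.]); y/=np.linalg.norm(y); return Ro.from_matrix(np.c_[np.cross(y,z),y,z])
# pot frame: origin foot centre, z up; grasped at height GH with depression al; spin/azimuth A about pot axis
GH=56.
def tool(pot_p,pot_R,A,al,gh=GH):
    Rt=pot_R*side(A,al); g=np.asarray(pot_p,float)+pot_R.apply([0,0,gh]); return g+19*Rt.as_matrix()[:,2],Rt
def tip(beta,tilt): # pot rotation tipping the mouth towards azimuth beta
    b=np.radians(beta); return Ro.from_rotvec(np.array([-np.sin(b),np.cos(b),0])*tilt,degrees=True)
E
cat > search.py <<'E'
from kin import *
import sys
pot=(468,307,0);cst=np.array((459,-291,5.));vase=np.array((609,-29,0.))
starts=[np.array([-j1,40,j3,100,j5,60,0.]) for j1 in(30,) for j3 in(-30,30) for j5 in(0,90,180)]
for al in(20,32):
  for A in range(0,360,20):
    p,R=tool(pot,Ro.identity(),A,al)
    for s in starts:
      q,e=ik(p,R,s)
      if e>.5: continue
      best=None
      for beta in range(0,360,45):
        for sd in(1,-1):
          b=np.radians(beta);d=np.array([np.cos(b),np.sin(b),0]);n=np.array([-d[1],d[0],0])*sd
          PR=tip(beta,120); rim=vase+38*n-42*d+[0,0,112]; pp=rim-PR.apply([0,0,90])
          for dA in range(-120,121,40):
            p2,R2=tool(pp,PR,A+dA,al); z=R2.as_matrix()[:,2]
            if (p2-75*z)[2]<115 or (p2-359*z)[2]<150: continue
            q2,e2=ik(p2,R2,q,reg=.005)
            if e2>.5: continue
            sc=np.abs(q2-q).max()
            if best is None or sc<best[0]: best=(sc,beta,sd,dA,q2)
      if best is None: continue
      bc=None
      for dA in range(-150,181,30):
        p3,R3=tool(cst,Ro.identity(),A+dA,al); q3,e3=ik(p3,R3,best[4],reg=.005)
        if e3<.5 and (bc is None or np.abs(q3-best[4]).max()<bc[0]): bc=(np.abs(q3-best[4]).max(),dA,q3)
      print(al,A,q.round(),'| pour',best[0].round(),best[1:4],best[4].round(),'| coast',None if bc is None else (bc[0].round(),bc[1],bc[2].round()),flush=True)
E
time timeout 560 python3 search.py
```

```text
20 0 [-62.  55.  -6. 134. 115.  78.  84.] | pour 74.0 (90, -1, 40) [-73.  82.  68. 130. 169.  17. 143.] | coast (np.float64(99.0), 30, array([ 26.,  70.,  46., 118., 256., 111.,  80.]))
20 0 [-56.  56. -13. 134. 117.  83.  87.] | pour 80.0 (90, -1, 40) [-73.  82.  68. 130. 169.  17. 143.] | coast (np.float64(99.0), 30, array([ 26.,  70.,  46., 118., 256., 111.,  80.]))
20 0 [-82.  57.  13. 134. 112.  63.  75.] | pour 66.0 (135, -1, 80) [-52. 112.  79. 134. 173.  93. 125.] | coast (np.float64(82.0), 30, array([ 26.,  70.,  46., 118., 256., 111.,  80.]))
20 0 [-79.  56.  10. 134. 113.  66.  77.] | pour 66.0 (90, -1, 40) [-73.  82.  68. 130. 170.  17. 143.] | coast (np.float64(99.0), 30, array([ 26.,  70.,  46., 118., 256., 111.,  80.]))
20 80 [ 48.  79. -56. 124. -61.  15.  73.] | pour 71.0 (180, 1, 40) [ 78.  87. -71.  99.  -3.  35. 143.] | coast (np.float64(67.0), 150, array([ 18.,  64., -24.,  90.,  62., 102., 103.]))
20 80 [-11.  55.   9. 126. 255.  77.  88.] | pour 69.0 (90, -1, -40) [-77.  99.  78. 130. 217.  22.  86.] | coast (np.float64(102.0), -60, array([ 24.,  71.,  45., 125
[... 4280 characters left out ...]
] | coast (np.float64(72.0), 180, array([ 41.,  67.,  22.,  81., -56., 105.,  75.]))
20 260 [-49.  72.  -6.  63.  32. 111. 108.] | pour 105.0 (90, 1, -120) [-30.  74.  43.  65.   3. 105.   3.] | coast (np.float64(72.0), 180, array([ 41.,  67.,  21.,  81., -56., 105.,  75.]))
20 280 [-47.  68. -19.  76.  51. 107. 106.] | pour 95.0 (225, 1, -120) [ 48.  93. -74.  56.   5.  94. 143.] | coast (np.float64(57.0), -60, array([ 25.,  69., -32.,  83.,  61., 111., 100.]))
20 280 [-42.  70. -27.  76.  57. 111. 103.] | pour 91.0 (225, 1, -120) [ 48.  93. -74.  56.   5.  94. 143.] | coast (np.float64(56.0), -60, array([ 25.,  69., -32.,  83.,  61., 111., 100.]))
real	9m20.017s
user	9m14.495s
sys	0m0.118s
```

Good plan: grasp from azimuth 120° with 20° depression, then pour towards +y. I'll drive to a standoff through joint-space waypoints.

```bash
cat >> kin.py <<'E'
def jplan(qs,lin=38,ang=7.3,jmax=9):
    """rows following straight joint-space legs through qs, from the measured pose"""
    s=get_state(); p,R=np.array(s['ee_pos']),Ro.from_euler('xyz',s['tcp_rot'],degrees=True); S,W,zs=[],[],[]; qa=np.array(s['qpos'])
    for qb in qs:
        n=1
        while True:
            path=[qa+(qb-qa)*i/n for i in range(n+1)]; F=[fk(q) for q in path]
            if all(np.linalg.norm(b[0]-a[0])<lin and (a[1].inv()*b[1]).magnitude()*57.3<ang for a,b in zip(F,F[1:])) and np.abs(qb-qa).max()/n<jmax: break
            n+=1
        for q,Q in F[1:]:
            sl=np.round(R.inv().apply(q-p)/1000,4); w=np.round((R.inv()*Q).as_rotvec(degrees=True),1)
            p=p+R.apply(sl*1000); R=R*Ro.from_rotvec(w,degrees=True); S.append(sl.tolist());W.append(w.tolist()); zs.append([*p.round(),*(p-75*R.as_matrix()[:,2]).round()])
        qa=qb
    while len(S)%5: S.append([0,0,0]);W.append([0,0,0])
    for i in range(0,len(S),5): print('S',json.dumps(S[i:i+5]),'\nR',json.dumps(W[i:i+5]),'  ',zs[min(i+4,len(zs)-1)])
    print('minz',min(z[2] for z in zs),'end',p.round(1),R.as_euler('xyz',degrees=True).round(1))
E
timeout 100 python3 - <<'E'
from kin import *
pot=np.array((468,307,0.)); qg=np.array([34,80,-58,95,-4,58,27.])
p,R=tool(pot,Ro.identity(),120,20); qg,e=ik(p,R,qg); print(e,qg.round(1))
z=R.as_matrix()[:,2]; qs,e=ik(p-130*z,R,qg,reg=.005); print(e,qs.round(1),p.round(1),(p-130*z).round(1))
jplan([qs])
E
```

```text
0.0003532964574892789 [ 33.9  79.9 -57.8  94.9  -4.1  58.4  26.6]
0.0005945348752127561 [ 39.1  76.7 -57.8  86.2  -4.1  73.1  26.6] [459.1 322.5  49.5] [520.2 216.7  94. ]
S [[0.0301, -0.0051, 0.0067], [0.0258, -0.0032, 0.0063], [0.0213, -0.0015, 0.0057], [0.0166, -0.0001, 0.0048], [0.0118, 0.0008, 0.0039]] 
R [[4.2, 3.8, -2.3], [4.0, 3.5, -2.3], [4.0, 3.4, -2.3], [3.8, 3.0, -2.3], [3.6, 2.8, -2.1]]    [np.float64(544.0), np.float64(298.0), np.float64(281.0), np.float64(526.0), np.float64(235.0), np.float64(319.0)]
S [[0.0069, 0.0013, 0.0028], [0.0022, 0.0013, 0.0017], [-0.0026, 0.0009, 0.0007], [-0.0073, 0.0001, -0.0002], [-0.0118, -0.0011, -0.001]] 
R [[3.6, 2.5, -2.2], [3.6, 2.1, -2.0], [3.4, 1.9, -1.9], [3.4, 1.6, -1.8], [3.4, 1.3, -1.7]]    [np.float64(549.0), np.float64(296.0), np.float64(267.0), np.float64(554.0), np.float64(226.0), np.float64(295.0)]
S [[-0.016, -0.0026, -0.0014], [-0.0199, -0.0043, -0.0017], [-0.0237, -0.0064, -0.0016], [-0.0269, -0.0083, -0.0011], [-0.0298, -0.0105, -0.0003]] 
R [[3.3, 1.1, -1.4], [3.4, 0.7, -1.3], [3.3, 0.5, -1.0], [3.4, 0.3, -0.8], [3.5, 0.1, -0.5]]    [np.float64(535.0), np.float64(245.0), np.float64(159.0), np.float64(561.0), np.float64(180.0), np.float64(184.0)]
S [[-0.0324, -0.0125, 0.0008], [-0.0344, -0.0145, 0.0023], [0, 0, 0], [0, 0, 0], [0, 0, 0]] 
R [[3.5, -0.0, -0.2], [3.6, -0.2, 0.1], [0, 0, 0], [0, 0, 0], [0, 0, 0]]    [np.float64(520.0), np.float64(217.0), np.float64(94.0), np.float64(555.0), np.float64(156.0), np.float64(120.0)]
minz 94.0 end [520.1 216.7  93.9] [-179.9  -70.   119.9]
```

Call:
step_arm --slide '[[0.0301, -0.0051, 0.0067], [0.0258, -0.0032, 0.0063], [0.0213, -0.0015, 0.0057], [0.0166, -0.0001, 0.0048], [0.0118, 0.0008, 0.0039]]' --rotation '[[4.2, 3.8, -2.3], [4.0, 3.5, -2.3], [4.0, 3.4, -2.3], [3.8, 3.0, -2.3], [3.6, 2.8, -2.1]]' --claw '[0, 0, 0, 0, 0]'

```text
time_s: 10.0
ee_pos: [542.8, 300.3, 280.7]
tcp_rot: [175.8, -60.1, 79.8]
force: [-0.4, -0.4, 0.7]
opening: 85.5
finger_force: 0.0
```

Call:
step_arm --slide '[[0.0069, 0.0013, 0.0028], [0.0022, 0.0013, 0.0017], [-0.0026, 0.0009, 0.0007], [-0.0073, 0.0001, -0.0002], [-0.0118, -0.0011, -0.001]]' --rotation '[[3.6, 2.5, -2.2], [3.6, 2.1, -2.0], [3.4, 1.9, -1.9], [3.4, 1.6, -1.8], [3.4, 1.3, -1.7]]' --claw '[0, 0, 0, 0, 0]'

```text
time_s: 10.5
ee_pos: [547.3, 298.7, 264.8]
tcp_rot: [171.0, -68.3, 104.4]
force: [0.8, 0.9, 0.6]
opening: 85.3
finger_force: 0.0
```

```bash
timeout 100 python3 - <<'E'
from kin import *
s=get_state(); print(s['qpos'].round(1),s['ee_pos'].round(1),s['tcp_rot'].round(1)); f=fk(s['qpos']); print(f[0].round(1))
pot=np.array((468,307,0.))
p,R=tool(pot,Ro.identity(),120,20); z=R.as_matrix()[:,2]; qs,e=ik(p-130*z,R,s['qpos'],reg=.005); print(e,qs.round(1))
jplan([qs])
E
```

```text
[ 38.6  46.2 -51.6 106.2 -44.5  53.   36.4] [547.3 298.7 264.8] [171.  -68.3 104.4]
[547.3 298.7 265. ]
0.0017527133560643147 [ 29.2  66.5 -38.7  86.6 -23.1  76.   41.8]
S [[-0.019, -0.0005, -0.0018], [-0.0221, -0.0029, -0.0016], [-0.0246, -0.0056, -0.0013], [-0.0269, -0.0082, -0.0009], [-0.0285, -0.0109, -0.0004]] 
R [[2.9, 0.8, -1.3], [3.1, 0.5, -1.1], [3.2, 0.5, -1.0], [3.3, 0.3, -0.8], [3.5, 0.2, -0.5]]    [np.float64(537.0), np.float64(246.0), np.float64(152.0), np.float64(564.0), np.float64(180.0), np.float64(178.0)]
S [[-0.0299, -0.0134, 0.0004], [-0.0307, -0.0158, 0.0014], [0, 0, 0], [0, 0, 0], [0, 0, 0]] 
R [[3.7, 0.1, -0.4], [3.8, 0.1, -0.1], [0, 0, 0], [0, 0, 0], [0, 0, 0]]    [np.float64(520.0), np.float64(217.0), np.float64(94.0), np.float64(555.0), np.float64(156.0), np.float64(120.0)]
minz 94.0 end [520.1 216.7  94. ] [-180.  -70.  120.]
```

Call:
step_arm --slide '[[-0.019, -0.0005, -0.0018], [-0.0221, -0.0029, -0.0016], [-0.0246, -0.0056, -0.0013], [-0.0269, -0.0082, -0.0009], [-0.0285, -0.0109, -0.0004]]' --rotation '[[2.9, 0.8, -1.3], [3.1, 0.5, -1.1], [3.2, 0.5, -1.0], [3.3, 0.3, -0.8], [3.5, 0.2, -0.5]]' --claw '[0, 0, 0, 0, 0]'

```text
time_s: 11.0
ee_pos: [536.4, 245.7, 150.8]
tcp_rot: [174.3, -69.7, 118.2]
force: [-0.5, 0.1, 0.2]
opening: 85.5
finger_force: 0.0
```

Call:
step_arm --slide '[[-0.0299, -0.0134, 0.0004], [-0.0307, -0.0158, 0.0014], [0, 0, 0], [0, 0, 0], [0, 0, 0]]' --rotation '[[3.7, 0.1, -0.4], [3.8, 0.1, -0.1], [0, 0, 0], [0, 0, 0], [0, 0, 0]]' --claw '[0, 0, 0, 0, 0]'

```text
time_s: 11.5
ee_pos: [520.4, 218.1, 98.1]
tcp_rot: [179.3, -70.1, 120.3]
force: [0.7, 0.7, -0.3]
opening: 85.5
finger_force: 0.0
```

```bash
timeout 100 python3 - <<'E'
from m import *
w=cap('wrist','w4.png'); s=w['s']; print(s['time_s'],s['qpos'].round(1),s['ee_pos'].round(1),s['tcp_rot'].round(1))
tq=lambda h,s,v:(h>75)&(h<100)&(s>120)&(v>40)
k=blob(w,(100,0,460,420),tq); x,y,ww,hh=cv2.boundingRect(k.astype(np.int32)); print(x,y,ww,hh)
for z in (0,50,90): print(z,proj(w,(468,307,z)).round(1),proj(w,(468,307,z))-0)
E
```

```text
11.5 [ 29.7  66.3 -39.6  87.  -22.9  75.6  41.4] [520.4 218.1  98.1] [179.3 -70.1 120.3]
236 155 88 128
0 [280.7 259.5] [280.65030411 259.52314765]
50 [280.7 217. ] [280.70473288 216.98295511]
90 [280.8 175.4] [280.75721176 175.43842343]
```

View pics/w4.png

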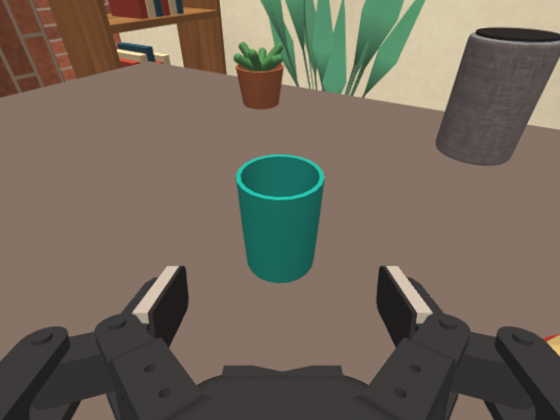

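The wrist view shows the pot centred between the fingers at columns 236–324. Its rim centre is near (280,176) and the expected pixel was (280.8,175.4), so the pose holds. I'll advance and grip.

```bash
timeout 100 python3 - <<'E'
from kin import *
p,R=tool((468,307,0.),Ro.identity(),120,20); z=R.as_matrix()[:,2]
plan([(p-60*z,R),(p,R)],vmax=26)
E
```

```text
S [[-0.0015, -0.0005, 0.0237], [-0.0015, -0.0004, 0.0237], [-0.0015, -0.0004, 0.0236], [0.0, -0.0, 0.02], [0.0, -0.0, 0.02]] 
R [[0.13, -0.02, 0.05], [0.14, -0.02, 0.05], [0.13, -0.01, 0.05], [0.0, -0.0, -0.0], [0.0, -0.0, -0.0]]
S [[0.0, -0.0, 0.02], [0, 0, 0], [0, 0, 0], [0, 0, 0], [0, 0, 0]] 
R [[0.0, -0.0, -0.0], [0, 0, 0], [0, 0, 0], [0, 0, 0], [0, 0, 0]]
end [459.1 322.4  49.5] [-179.99  -70.    119.99]
```

Call:
step_arm --slide '[[-0.0005, -0.0002, 0.0237], [-0.0005, -0.0002, 0.0237], [-0.0005, -0.0002, 0.0236], [0, 0, 0.02], [0, 0, 0.02]]' --rotation '[[0.1, 0, 0], [0.1, 0, 0], [0.1, 0, 0], [0, 0, 0], [0, 0, 0]]' --claw '[0, 0, 0, 0, 0]'

```text
time_s: 12.05
ee_pos: [468.9, 307.0, 59.3]
tcp_rot: [179.4, -70.0, 120.4]
force: [-0.8, 0.7, 0.1]
opening: 85.2
finger_force: 0.0
```

Call:
step_arm --slide '[[0, 0, 0.02], [0, 0, 0], [0, 0, 0], [0, 0, 0], [0, 0, 0]]' --rotation '[[0, 0, 0], [0, 0, 0], [0, 0, 0], [0, 0, 0], [0, 0, 0]]' --claw '[0, 0, 0, 0, 0]'

```text
time_s: 12.55
ee_pos: [460.9, 321.5, 51.5]
tcp_rot: [179.5, -70.0, 120.2]
force: [-0.3, 0.4, -0.7]
opening: 85.3
finger_force: 0.0
```

Call:
step_arm --slide '[[0, 0, 0], [0, 0, 0], [0, 0, 0], [0, 0, 0], [0, 0, 0]]' --rotation '[[0, 0, 0], [0, 0, 0], [0, 0, 0], [0, 0, 0], [0, 0, 0]]' --claw '[0.15, 0.3, 0.4, 0.5, 0.5]' --grip_force 50

```text
time_s: 13.05
ee_pos: [459.5, 322.5, 51.7]
tcp_rot: [179.7, -70.2, 120.2]
force: [-0.1, -3.6, 4.3]
opening: 64.5
finger_force: 55.3
```

```bash
timeout 100 python3 - <<'E'
from kin import *
s=get_state(); R=Ro.from_euler('xyz',s['tcp_rot'],degrees=True); z=R.as_matrix()[:,2]; g=s['ee_pos']-19*z
print(s['time_s'],s['qpos'].round(1),s['ee_pos'].round(1),s['tcp_rot'].round(1),s['opening'],'grasp pt',g.round(1))
p0=s['ee_pos']
vase=np.array((609,-29,0.)); A=120;al=20;GHm=g[2]
p1=p0+[0,0,120]; q1,e1=ik(p1,R,s['qpos'],reg=.005); print('lift',e1,q1.round(1))
# pot carried: intermediate tilts at pour place
def pour(tilt,h,beta=90,off=38,back=42):
    b=np.radians(beta);d=np.array([np.cos(b),np.sin(b),0]);n=np.array([d[1],-d[0],0])
    PR=tip(beta,tilt); rim=vase+off*n-back*d+[0,0,h]; return tool(rim-PR.apply([0,0,90]),PR,A,al,GHm)
q=q1
for tilt,h in((0,200),(45,160),(80,125),(100,115),(120,112),(135,112)):
    p,Rt=pour(tilt,h); q,e=ik(p,Rt,q,reg=.005); zz=Rt.as_matrix()[:,2]; print(tilt,round(e,2),q.round(),p.round(),(p-75*zz).round(),(p-359*zz).round())
E
```

```text
13.05 [ 24.6  69.4 -41.7  95.3 -25.3  61.6  43.4] [459.5 322.5  51.7] [179.7 -70.2 120.2] 64.4861342793941 grasp pt [468.4 307.   58.1]
lift 0.00028801298995721715 [ 27.3  58.4 -46.3  98.5 -29.   66.   37.5]
0 0.0 [ 35.  74. -35.  50. -17. 111.  38.] [638. -56. 162.] [ 673. -117.  187.] [ 807. -348.  284.]
45 0.0 [ 24.  57. -23.  62.   3.  95.  22.] [638. -87. 122.] [ 673. -112.  183.] [ 807. -207.  415.]
80 0.0 [  7.  53. -12.  68.  20.  90.  -0.] [ 638. -106.  103.] [673. -91. 168.] [807. -36. 412.]
100 0.0 [ -3.  56.  -6.  68.  29.  93. -13.] [ 638. -111.  106.] [673. -76. 162.] [807.  60. 373.]
120 0.0 [-12.  61.   1.  66.  36.  99. -24.] [ 638. -112.  118.] [673. -59. 158.] [807. 140. 309.]
135 0.0 [-18.  67.   5.  63.  41. 105. -31.] [ 638. -109.  128.] [673. -48. 153.] [807. 184. 248.]
```

The pot is gripped with the opening at 64.5 mm. I'll lift it, then carry it to the pour side with a partial tilt.

```bash
cat > pour.py <<'E'
from kin import *
vase=np.array((609,-29,0.))
def pour(tilt,lipz,lipd=-22,off=37,beta=90,gh=58.):
    b=np.radians(beta);d=np.array([np.cos(b),np.sin(b),0]);n=np.array([d[1],-d[0],0]);t=np.radians(tilt)
    lip=vase+off*n+lipd*d+[0,0,lipz]; PR=tip(beta,tilt); rim=lip-34*(d*np.cos(t)-np.array([0,0,np.sin(t)]))
    return tool(rim-PR.apply([0,0,90]),PR,120,20,gh)
E
timeout 100 python3 - <<'E'
from pour import *
s=get_state(); R=Ro.from_euler('xyz',s['tcp_rot'],degrees=True)
q=s['qpos']
for t,h in((40,175),(60,130),(75,108),(90,94),(105,85),(120,83),(135,83)):
    p,Rt=pour(t,h); q,e=ik(p,Rt,q,reg=.005); zz=Rt.as_matrix()[:,2]; print(t,round(e,2),q.round(),p.round(),(p-75*zz).round())
st=plan([(s['ee_pos']+[0,0,115],R)],vmax=30); st=plan([pour(40,175)],start=st,vmax=32)
E
```

```text
40 0.0 [ 24.  56. -20.  60.  -3.  99.  26.] [637. -90. 157.] [ 672. -120.  216.]
60 0.0 [ 15.  53. -15.  65.   7.  92.  15.] [637. -94. 127.] [ 672. -102.  192.]
75 0.0 [  7.  52. -10.  67.  14.  90.   4.] [637. -93. 116.] [672. -84. 182.]
90 0.0 [-1. 53. -5. 68. 21. 91. -6.] [637. -89. 113.] [672. -64. 174.]
105 0.0 [ -9.  57.  -1.  67.  27.  94. -16.] [637. -83. 113.] [672. -43. 165.]
120 0.0 [-16.  62.   4.  65.  32. 100. -24.] [637. -75. 118.] [672. -22. 158.]
135 0.0 [-22.  68.   9.  61.  37. 107. -31.] [637. -65. 123.] [672.  -4. 148.]
S [[0.027, 0.0001, -0.0098], [0.0271, 0.0, -0.0097], [0.027, 0.0001, -0.0098], [0.0271, 0.0, -0.0097], [0, 0, 0]] 
R [[0.0, 0.0, 0.0], [0.0, 0.0, 0.0], [0.0, 0.0, 0.0], [0.0, 0.0, 0.0], [0, 0, 0]]
end [459.4 322.5 166.7] [179.66 -70.16 120.18]
S [[-0.0107, -0.0034, -0.0278], [-0.0119, -0.0034, -0.0273], [-0.013, -0.0034, -0.0267], [-0.0142, -0.0033, -0.0262], [-0.0153, -0.0032, -0.0256]] 
R [[0.47, -2.32, 1.25], [0.47, -2.32, 1.25], [0.47, -2.32, 1.26], [0.47, -2.32, 1.25], [0.47, -2.32, 1.26]]
S [[-0.0164, -0.003, -0.0249], [-0.0174, -0.0028, -0.0242], [-0.0184, -0.0026, -0.0234], [-0.0194, -0.0024, -0.0226], [-0.0204, -0.0022, -0.0218]] 
R [[0.46, -2.32, 1.26], [0.47, -2.32, 1.25], [0.46, -2.32, 1.26], [0.47, -2.32, 1.25], [0.46, -2.32, 1.26]]
S [[-0.0213, -0.0019, -0.021], [-0.0222, -0.0016, -0.02], [-0.023, -0.0012, -0.0191], [-0.0238, -0.0009, -0.0182], [-0.0245, -0.0004, -0.0172]] 
R [[0.47, -2.33, 1.25], [0.46, -2.32, 1.26], [0.47, -2.33, 1.25], [0.46, -2.32, 1.26], [0.47, -2.33, 1.25]]
end [637.1 -89.9 157.4] [-157.74  -31.96  101.63]
```

Call:
step_arm --slide '[[0.01, 0, -0.0036], [0.027, 0, -0.0098], [0.027, 0, -0.0098], [0.027, 0, -0.0098], [0.017, 0, -0.0061]]' --rotation '[[0, 0, 0], [0, 0, 0], [0, 0, 0], [0, 0, 0], [0, 0, 0]]' --claw '[0.5, 0.5, 0.5, 0.5, 0.5]' --grip_force 70

```text
time_s: 13.55
ee_pos: [459.2, 322.7, 167.8]
tcp_rot: [179.5, -70.0, 120.4]
force: [0.9, -0.6, -2.9]
opening: 63.2
finger_force: 77.0
```

Call:
step_arm --slide '[[-0.0107, -0.0034, -0.0278], [-0.0119, -0.0034, -0.0273], [-0.013, -0.0034, -0.0267], [-0.0142, -0.0033, -0.0262], [-0.0153, -0.0032, -0.0256]]' --rotation '[[0.47, -2.32, 1.25], [0.47, -2.32, 1.25], [0.47, -2.32, 1.26], [0.47, -2.32, 1.25], [0.47, -2.32, 1.26]]' --claw '[0.5, 0.5, 0.5, 0.5, 0.5]'

```text
time_s: 14.05
ee_pos: [518.4, 183.3, 162.5]
tcp_rot: [-167.5, -57.7, 108.6]
force: [-0.1, 0.9, -3.2]
opening: 63.4
finger_force: 77.3
```

```bash
timeout 100 python3 - <<'E'
from pour import *
s=get_state(); print(s['time_s'],s['qpos'].round(1),s['ee_pos'].round(1),s['tcp_rot'].round(1),s['opening'],s['finger_force'],s['force'].round(1))
plan([pour(40,175)],vmax=32)
cap('wrist','w5.png')
E
```

```text
14.05 [ 28.7  53.3 -38.1  89.1 -20.   78.1  30.2] [518.4 183.3 162.5] [-167.5  -57.7  108.6] 63.423262615679626 77.3466037651815 [-0.1  0.9 -3.2]
S [[-0.0163, -0.0029, -0.0248], [-0.0173, -0.0027, -0.0241], [-0.0183, -0.0026, -0.0233], [-0.0193, -0.0023, -0.0226], [-0.0203, -0.0021, -0.0217]] 
R [[0.46, -2.3, 1.24], [0.46, -2.3, 1.24], [0.46, -2.31, 1.24], [0.46, -2.3, 1.25], [0.46, -2.31, 1.24]]
S [[-0.0212, -0.0018, -0.0209], [-0.022, -0.0015, -0.02], [-0.0228, -0.0012, -0.0191], [-0.0236, -0.0008, -0.0182], [-0.0244, -0.0004, -0.0172]] 
R [[0.46, -2.3, 1.25], [0.46, -2.31, 1.24], [0.46, -2.3, 1.25], [0.46, -2.31, 1.24], [0.46, -2.3, 1.25]]
end [637.1 -90.  157.4] [-157.73  -31.97  101.62]
```

View pics/w5.png

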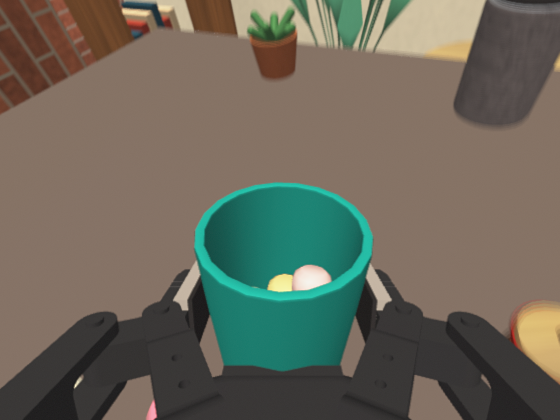

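The pot is held straight in the fingers, with its rim centred at about (284,240) and the pebbles inside. I'll continue to the pour start.

Call:
step_arm --slide '[[-0.0163, -0.0029, -0.0248], [-0.0173, -0.0027, -0.0241], [-0.0183, -0.0026, -0.0233], [-0.0193, -0.0023, -0.0226], [-0.0203, -0.0021, -0.0217]]' --rotation '[[0.46, -2.3, 1.24], [0.46, -2.3, 1.24], [0.46, -2.31, 1.24], [0.46, -2.3, 1.25], [0.46, -2.31, 1.24]]' --claw '[0.5, 0.5, 0.5, 0.5, 0.5]'

```text
time_s: 14.6
ee_pos: [577.7, 47.2, 159.6]
tcp_rot: [-161.5, -45.0, 104.0]
force: [-0.3, -0.0, -2.8]
opening: 63.2
finger_force: 77.6
```

Call:
step_arm --slide '[[-0.0212, -0.0018, -0.0209], [-0.022, -0.0015, -0.02], [-0.0228, -0.0012, -0.0191], [-0.0236, -0.0008, -0.0182], [-0.0244, -0.0004, -0.0172]]' --rotation '[[0.46, -2.3, 1.25], [0.46, -2.31, 1.24], [0.46, -2.3, 1.25], [0.46, -2.31, 1.24], [0.46, -2.3, 1.25]]' --claw '[0.5, 0.5, 0.5, 0.5, 0.5]'

```text
time_s: 15.1
ee_pos: [637.0, -88.9, 156.4]
tcp_rot: [-157.7, -32.1, 101.6]
force: [1.5, 0.5, -3.5]
opening: 63.7
finger_force: 77.5
```

```bash
timeout 100 python3 - <<'E'
from pour import *
s=get_state(); print(s['time_s'],s['qpos'].round(1),s['ee_pos'].round(1),s['tcp_rot'].round(1),s['opening'],s['force'].round(1))
hz=lambda t:np.interp(t,[40,60,75,90,105,120,135],[175,130,108,94,85,83,83])
plan([pour(t,hz(t)) for t in (44,49,54,59,63,67,71,75,79,82,85,88,91,94,97)],vmax=100,wmax=100)
E
```

```text
15.1 [ 25.7  56.8 -23.9  59.8  -0.8  98.9  24.4] [637.  -88.9 156.4] [-157.7  -32.1  101.6] 63.72442729496755 [ 1.5  0.5 -3.5]
S [[-0.0046, 0.0009, 0.0032], [-0.0046, 0.0023, 0.0059], [-0.0037, 0.0026, 0.0061], [-0.0028, 0.0029, 0.0064], [-0.001, 0.0015, 0.0032]] 
R [[0.66, -3.57, 1.94], [0.86, -4.33, 2.35], [0.85, -4.33, 2.35], [0.86, -4.34, 2.35], [0.68, -3.46, 1.88]]
S [[-0.0005, 0.0013, 0.0025], [-0.0, 0.0014, 0.0026], [0.0004, 0.0014, 0.0025], [0.0006, 0.0005, 0.0007], [0.0007, 0.0004, 0.0004]] 
R [[0.68, -3.46, 1.88], [0.69, -3.47, 1.88], [0.68, -3.46, 1.88], [0.69, -3.47, 1.88], [0.51, -2.59, 1.41]]
S [[0.0009, 0.0004, 0.0005], [0.0009, 0.0004, 0.0003], [0.001, 0.0002, 0.0001], [0.001, -0.0001, -0.0005], [0.001, -0.0001, -0.0006]] 
R [[0.51, -2.6, 1.41], [0.51, -2.6, 1.4], [0.52, -2.6, 1.41], [0.51, -2.6, 1.41], [0.51, -2.59, 1.41]]
end [637.1 -86.9 112.9] [-147.07   24.11  100.8 ]
```

Call:
step_arm --slide '[[-0.0046, 0.0009, 0.0032], [-0.0046, 0.0023, 0.0059], [-0.0037, 0.0026, 0.0061], [-0.0028, 0.0029, 0.0064], [-0.001, 0.0015, 0.0032]]' --rotation '[[0.66, -3.57, 1.94], [0.86, -4.33, 2.35], [0.85, -4.33, 2.35], [0.86, -4.34, 2.35], [0.68, -3.46, 1.88]]' --claw '[0.5, 0.5, 0.5, 0.5, 0.5]'

```text
time_s: 15.6
ee_pos: [636.4, -91.4, 124.1]
tcp_rot: [-153.1, -9.4, 100.0]
force: [-0.7, 0.2, -3.8]
opening: 63.6
finger_force: 77.4
```

Call:
step_arm --slide '[[-0.0005, 0.0013, 0.0025], [0, 0.0014, 0.0026], [0.0004, 0.0014, 0.0025], [0.0006, 0.0005, 0.0007], [0.0007, 0.0004, 0.0004]]' --rotation '[[0.68, -3.46, 1.88], [0.69, -3.47, 1.88], [0.68, -3.46, 1.88], [0.69, -3.47, 1.88], [0.51, -2.59, 1.41]]' --claw '[0.5, 0.5, 0.5, 0.5, 0.5]'

```text
time_s: 16.1
ee_pos: [636.5, -88.9, 114.0]
tcp_rot: [-149.9, 9.3, 100.1]
force: [-0.1, 0.7, -1.6]
opening: 63.5
finger_force: 77.5
```

Call:
step_arm --slide '[[0.0009, 0.0004, 0.0005], [0.0009, 0.0004, 0.0003], [0.001, 0.0002, 0.0001], [0.001, -0.0001, -0.0005], [0.001, -0.0001, -0.0006]]' --rotation '[[0.51, -2.6, 1.41], [0.51, -2.6, 1.4], [0.52, -2.6, 1.41], [0.51, -2.6, 1.41], [0.51, -2.59, 1.41]]' --claw '[0.5, 0.5, 0.5, 0.5, 0.5]'

```text
time_s: 16.6
ee_pos: [636.4, -84.9, 112.4]
tcp_rot: [-147.1, 24.0, 100.8]
force: [-1.5, -0.5, -2.8]
opening: 63.5
finger_force: 77.4
```

```bash
timeout 100 python3 - <<'E'
from pour import *
s=get_state(); print(s['time_s'],s['qpos'].round(1),s['ee_pos'].round(1),s['tcp_rot'].round(1),s['opening'],s['force'].round(1))
plan([pour(t,np.interp(t,[97,105,120,135],[89,85,83,83])) for t in (100,103,106,109,112,115,118,122,126,130)],vmax=100,wmax=100)
a=cap('scene'); b=cap('top')
f=np.hstack([cv2.resize(a['frame'][190:330,200:350],(400,373)),cv2.resize(b['frame'][110:220,240:360],(400,373))])
cv2.imwrite('pics/p1.png',cv2.cvtColor(f,cv2.COLOR_RGB2BGR))
E
```

```text
16.6 [ -3.7  54.5  -6.1  68.   26.1  92.8 -12.2] [636.4 -84.9 112.4] [-147.1   24.   100.8] 63.45420698207631 [-1.5 -0.5 -2.8]
S [[-0.0009, 0.0006, -0.0], [0.0011, -0.0002, -0.0009], [0.0009, -0.0005, -0.0011], [0.0006, -0.0008, -0.0017], [0.0006, -0.0008, -0.0017]] 
R [[0.52, -2.68, 1.49], [0.51, -2.59, 1.41], [0.52, -2.6, 1.41], [0.51, -2.6, 1.41], [0.51, -2.6, 1.41]]
S [[0.0006, -0.0008, -0.0017], [0.0007, -0.0008, -0.0018], [0.0007, -0.0012, -0.0024], [0.0005, -0.0013, -0.0027], [0.0005, -0.0014, -0.0026]] 
R [[0.52, -2.6, 1.41], [0.51, -2.59, 1.41], [0.68, -3.47, 1.88], [0.69, -3.46, 1.88], [0.68, -3.47, 1.88]]
end [637.  -68.5 122. ] [-136.5   56.2  107.9]
```

View pics/p1.png

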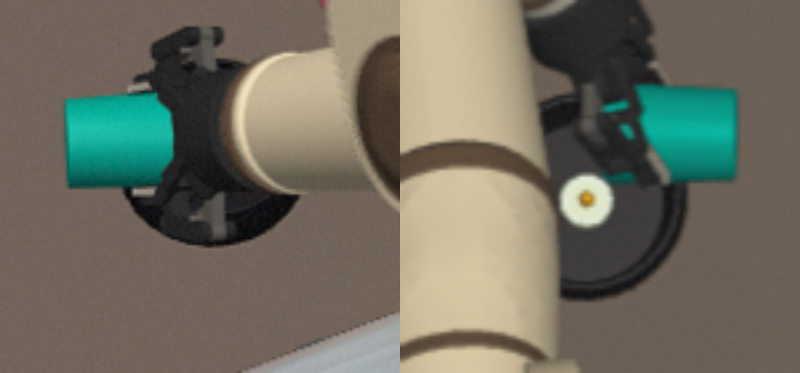

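The pot is level over the far chord of the vase, the light is standing at (586,200) in the crop, and no pebbles are outside. I'll keep tipping.

Call:
step_arm --slide '[[0.0005, 0, 0], [0.0011, -0.0002, -0.0009], [0.0009, -0.0005, -0.0011], [0.0006, -0.0008, -0.0017], [0.0006, -0.0008, -0.0017]]' --rotation '[[0.51, -2.6, 1.41], [0.51, -2.6, 1.41], [0.51, -2.6, 1.41], [0.51, -2.6, 1.41], [0.51, -2.6, 1.41]]' --claw '[0.5, 0.5, 0.5, 0.5, 0.5]'

```text
time_s: 17.2
ee_pos: [636.8, -80.0, 116.3]
tcp_rot: [-143.6, 38.8, 102.6]
force: [0.2, 0.3, -2.6]
opening: 63.5
finger_force: 77.6
```

Call:
step_arm --slide '[[0.0006, -0.0008, -0.0017], [0.0007, -0.0008, -0.0018], [0.0007, -0.0012, -0.0024], [0.0005, -0.0013, -0.0027], [0.0005, -0.0014, -0.0026]]' --rotation '[[0.52, -2.6, 1.41], [0.51, -2.6, 1.41], [0.68, -3.47, 1.88], [0.69, -3.47, 1.88], [0.68, -3.47, 1.88]]' --claw '[0.5, 0.5, 0.5, 0.5, 0.5]'

```text
time_s: 17.7
ee_pos: [637.1, -68.3, 123.1]
tcp_rot: [-136.6, 56.4, 107.9]
force: [0.4, -0.2, -2.3]
opening: 63.5
finger_force: 77.8
```

Call:
step_arm --slide '[[0, 0, 0], [0, 0, 0], [0, 0, 0], [0, 0, 0], [0, 0, 0]]' --rotation '[[0, 0, 0], [0, 0, 0], [0, 0, 0], [0, 0, 0], [0, 0, 0]]' --claw '[0.5, 0.5, 0.5, 0.5, 0.5]'

```text
time_s: 18.2
ee_pos: [637.3, -69.6, 123.8]
tcp_rot: [-136.8, 56.2, 107.6]
force: [0.4, -0.1, -1.9]
opening: 63.3
finger_force: 77.7
```

```bash
timeout 200 python3 - <<'E'
from pour import *
s=get_state(); print(s['time_s'],s['qpos'].round(1),s['ee_pos'].round(1),s['tcp_rot'].round(1),s['opening'],s['force'].round(2))
st=plan([pour(t,88) for t in (134,138,142)],vmax=100,wmax=100)
print('untip')
plan([pour(100,110),pour(60,165)],vmax=40)
E
```

```text
18.2 [-18.7  65.5   4.2  62.3  37.3 105.3 -29.8] [637.3 -69.6 123.8] [-136.8   56.2  107.6] 63.25436424547169 [ 0.45 -0.06 -1.95]
S [[-0.0015, -0.0031, -0.0046], [0.0005, -0.0013, -0.0027], [0.0006, -0.0013, -0.0026], [0, 0, 0], [0, 0, 0]] 
R [[0.71, -3.61, 1.77], [0.68, -3.46, 1.88], [0.68, -3.47, 1.88], [0, 0, 0], [0, 0, 0]]
end [637.1 -60.1 129.7] [-126.94   67.35  116.37]
untip
S [[-0.0044, 0.0002, 0.002], [-0.0047, -0.0001, 0.0015], [-0.0048, -0.0005, 0.001], [-0.0048, -0.0008, 0.0005], [-0.0038, -0.0025, -0.0032]] 
R [[-1.27, 6.46, -3.55], [-1.26, 6.46, -3.55], [-1.27, 6.46, -3.55], [-1.26, 6.47, -3.55], [-1.37, 6.93, -3.76]]
S [[-0.0032, -0.0027, -0.0037], [-0.0026, -0.0027, -0.0042], [-0.0019, -0.0028, -0.0045], [-0.0011, -0.0028, -0.0047], [0, 0, 0]] 
R [[-1.37, 6.93, -3.76], [-1.37, 6.93, -3.76], [-1.37, 6.92, -3.76], [-1.36, 6.93, -3.75], [0, 0, 0]]
end [637.1 -93.6 161.8] [-153.69  -12.32  100.08]
```

The force is now about −1.95 N, which matches the empty pot. I'll tip a little further with a small shake, then turn it back upright.

Call:
step_arm --slide '[[0.0005, -0.002, -0.004], [0.0005, -0.0013, -0.0027], [0.0006, -0.0013, -0.0026], [0, 0, 0], [0, 0, 0]]' --rotation '[[0.7, -3.5, 1.8], [0.68, -3.46, 1.88], [0.68, -3.47, 1.88], [0, 0, 0], [0, 0, 0]]' --claw '[0.5, 0.5, 0.5, 0.5, 0.5]'

```text
time_s: 18.7
ee_pos: [637.1, -59.1, 126.3]
tcp_rot: [-127.0, 67.2, 116.4]
force: [-0.4, 0.4, -1.5]
opening: 63.7
finger_force: 77.8
```

```bash
timeout 200 python3 - <<'E'
from pour import *
s=get_state(); print(s['time_s'],s['qpos'].round(1),s['ee_pos'].round(1),s['tcp_rot'].round(1),s['force'].round(2))
st=plan([pour(110,110),pour(50,190)],vmax=40)
q=np.array(s['qpos'])
for t,h in((110,110),(50,190)): q,e=ik(*pour(t,h),q,reg=.005)
print(e,q.round())
cst=np.array((459,-291,5.))
for A in(40,60,80,100,120,140):
    p1,R1=tool(cst+[0,0,120],Ro.identity(),A,20,58); q1,e1=ik(p1,R1,q,reg=.005)
    p2,R2=tool(cst,Ro.identity(),A,20,58); q2,e2=ik(p2,R2,q1,reg=.005); print(A,round(e1,2),q1.round(),round(e2,2),q2.round())
E
```

```text
18.7 [-22.7  71.5   8.1  58.5  40.1 111.1 -33.9] [637.1 -59.1 126.3] [-127.    67.2  116.4] [-0.35  0.38 -1.55]
S [[-0.0052, 0.001, 0.0038], [-0.0056, 0.0006, 0.0032], [-0.006, 0.0001, 0.0024], [-0.0063, -0.0003, 0.0017], [-0.004, -0.002, -0.0023]] 
R [[-1.36, 6.91, -3.73], [-1.36, 6.91, -3.73], [-1.36, 6.91, -3.73], [-1.36, 6.91, -3.74], [-1.28, 6.5, -3.52]]
S [[-0.0036, -0.0022, -0.0028], [-0.0032, -0.0024, -0.0032], [-0.0026, -0.0025, -0.0036], [-0.0021, -0.0025, -0.0039], [-0.0014, -0.0025, -0.0041]] 
R [[-1.28, 6.49, -3.52], [-1.28, 6.49, -3.52], [-1.28, 6.5, -3.53], [-1.28, 6.49, -3.52], [-1.29, 6.5, -3.53]]
S [[-0.0008, -0.0025, -0.0043], [-0.0002, -0.0025, -0.0044], [0, 0, 0], [0, 0, 0], [0, 0, 0]] 
R [[-1.28, 6.49, -3.52], [-1.29, 6.5, -3.53], [0, 0, 0], [0, 0, 0], [0, 0, 0]]
end [637.1 -92.4 179.4] [-155.58  -22.16  100.64]
0.0015025108801381777 [ 21.  52. -20.  61.   3.  98.  19.]
40 0.0 [ 73.  42. -11. 112. -64.  72.  62.] 0.0 [ 72.  56. -10. 109. -65.  67.  71.]
60 0.0 [ 74.  50. -20.  97. -44.  81.  52.] 0.0 [ 73.  61. -18.  94. -43.  75.  59.]
80 0.0 [ 70.  57. -25.  83. -30.  93.  49.] 0.0 [ 68.  67. -23.  80. -27.  88.  54.]
100 0.0 [ 63.  63. -27.  70. -18. 107.  50.] 0.0 [ 61.  72. -25.  67. -15. 102.  54.]
120 7.22 [ 61.  65. -37.  66.  -3. 111.  52.] 2.39 [ 54.  75. -27.  59.  -3. 111.  60.]
140 14.88 [ 40.  56. -10.  68.  -3. 111.  78.] 8.4 [ 37.  69.  -6.  61.  -3. 111.  81.]
```

Call:
step_arm --slide '[[-0.0052, 0.001, 0.0038], [-0.0056, 0.0006, 0.0032], [-0.006, 0.0001, 0.0024], [-0.0063, -0.0003, 0.0017], [-0.004, -0.002, -0.0023]]' --rotation '[[-1.36, 6.91, -3.73], [-1.36, 6.91, -3.73], [-1.36, 6.91, -3.73], [-1.36, 6.91, -3.74], [-1.28, 6.5, -3.52]]' --claw '[0.5, 0.5, 0.5, 0.5, 0.5]'

```text
time_s: 19.2
ee_pos: [638.1, -83.8, 148.8]
tcp_rot: [-146.3, 29.3, 101.1]
force: [-0.8, -1.8, -1.9]
opening: 63.3
finger_force: 77.6
```

Call:
step_arm --slide '[[-0.0036, -0.0022, -0.0028], [-0.0032, -0.0024, -0.0032], [-0.0026, -0.0025, -0.0036], [-0.0021, -0.0025, -0.0039], [-0.0014, -0.0025, -0.0041]]' --rotation '[[-1.28, 6.49, -3.52], [-1.28, 6.49, -3.52], [-1.28, 6.5, -3.53], [-1.28, 6.49, -3.52], [-1.29, 6.5, -3.53]]' --claw '[0.5, 0.5, 0.5, 0.5, 0.5]'

```text
time_s: 19.7
ee_pos: [637.8, -91.4, 173.4]
tcp_rot: [-153.2, -7.5, 99.9]
force: [-0.5, -0.1, -2.7]
opening: 63.6
finger_force: 77.6
```

Call:
step_arm --slide '[[-0.0008, -0.0025, -0.0043], [-0.0002, -0.0025, -0.0044], [0, 0, 0], [0, 0, 0], [0, 0, 0]]' --rotation '[[-1.28, 6.49, -3.52], [-1.29, 6.5, -3.53], [0, 0, 0], [0, 0, 0], [0, 0, 0]]' --claw '[0.5, 0.5, 0.5, 0.5, 0.5]'

```text
time_s: 20.2
ee_pos: [637.0, -91.1, 180.3]
tcp_rot: [-155.6, -22.0, 100.7]
force: [0.5, 0.5, -1.7]
opening: 63.2
finger_force: 77.8
```

```bash
timeout 200 python3 - <<'E'
from pour import *
s=get_state(); print(s['time_s'],s['qpos'].round(1),s['ee_pos'].round(1),s['tcp_rot'].round(1),s['force'].round(2))
cst=np.array((459,-291,5.)); p1,R1=tool(cst+[0,0,110],Ro.identity(),70,20,58)
st=plan([(p1,R1)],vmax=38)
E
```

```text
20.2 [ 20.5  52.1 -19.1  61.5   2.2  98.2  19.7] [637.  -91.1 180.3] [-155.6  -22.   100.7] [ 0.52  0.47 -1.75]
S [[-0.0158, -0.0225, 0.005], [-0.0166, -0.0224, 0.0014], [-0.0171, -0.022, -0.0022], [-0.0172, -0.0212, -0.0059], [-0.0169, -0.0202, -0.0094]] 
R [[-5.05, 5.72, 1.32], [-5.05, 5.72, 1.32], [-5.04, 5.72, 1.32], [-5.04, 5.72, 1.32], [-5.05, 5.72, 1.31]]
S [[-0.0163, -0.0188, -0.0128], [-0.0153, -0.0172, -0.0159], [-0.0139, -0.0153, -0.0188], [-0.0121, -0.0132, -0.0214], [0, 0, 0]] 
R [[-5.04, 5.72, 1.32], [-5.05, 5.73, 1.31], [-5.04, 5.72, 1.32], [-5.05, 5.73, 1.31], [0, 0, 0]]
end [ 465.1 -274.2  166.5] [179.99 -70.    70.01]
```

Call:
step_arm --slide '[[-0.0158, -0.0225, 0.005], [-0.0166, -0.0224, 0.0014], [-0.0171, -0.022, -0.0022], [-0.0172, -0.0212, -0.0059], [-0.0169, -0.0202, -0.0094]]' --rotation '[[-5.05, 5.72, 1.32], [-5.05, 5.72, 1.32], [-5.04, 5.72, 1.32], [-5.04, 5.72, 1.32], [-5.05, 5.72, 1.31]]' --claw '[0.5, 0.5, 0.5, 0.5, 0.5]'

```text
time_s: 20.7
ee_pos: [541.5, -193.3, 173.0]
tcp_rot: [-171.4, -47.6, 83.4]
force: [0.9, -0.4, -2.8]
opening: 63.7
finger_force: 77.8
```

Call:
step_arm --slide '[[-0.0163, -0.0188, -0.0128], [-0.0153, -0.0172, -0.0159], [-0.0139, -0.0153, -0.0188], [-0.0121, -0.0132, -0.0214], [0, 0, 0]]' --rotation '[[-5.04, 5.72, 1.32], [-5.05, 5.73, 1.31], [-5.04, 5.72, 1.32], [-5.05, 5.73, 1.31], [0, 0, 0]]' --claw '[0.5, 0.5, 0.5, 0.5, 0.5]'

```text
time_s: 21.2
ee_pos: [458.0, -280.1, 160.2]
tcp_rot: [-178.1, -69.9, 67.5]
force: [-0.8, -0.2, -2.3]
opening: 63.5
finger_force: 78.0
```

```bash
timeout 200 python3 - <<'E'
from pour import *
s=get_state(); print(s['time_s'],s['qpos'].round(1),s['ee_pos'].round(1),s['tcp_rot'].round(1),s['force'].round(2))
w=cap('wrist'); b=cap('top'); a=cap('scene')
t=cv2.resize(b['frame'][120:220,240:440],(800,400),interpolation=cv2.INTER_CUBIC)
f=np.vstack([t[:,:],np.hstack([cv2.resize(w['frame'],(267,200)),cv2.resize(a['frame'][150:300,110:330],(293,200)),np.zeros((200,240,3),np.uint8)])])
cv2.imwrite('pics/c1.png',cv2.cvtColor(f,cv2.COLOR_RGB2BGR))
cst=np.array((459,-291,5.)); p1,R1=tool(cst+[0,0,30],Ro.identity(),70,20,58);p2,R2=tool(cst+[0,0,2],Ro.identity(),70,20,58)
plan([(p1,R1)],vmax=30);
E
```

```text
21.2 [ 74.8  55.  -24.8  89.7 -34.4  85.2  48.8] [ 458.  -280.1  160.2] [-178.1  -69.9   67.5] [-0.78 -0.19 -2.27]
S [[-0.025, -0.0001, 0.0089], [-0.025, -0.0, 0.0089], [-0.025, -0.0001, 0.0089], [0, 0, 0], [0, 0, 0]] 
R [[-0.03, 0.0, -0.01], [-0.03, 0.0, -0.02], [-0.02, 0.0, -0.01], [0, 0, 0], [0, 0, 0]]
end [ 465.1 -274.3   86.5] [-180.  -70.   70.]
```

View pics/c1.png

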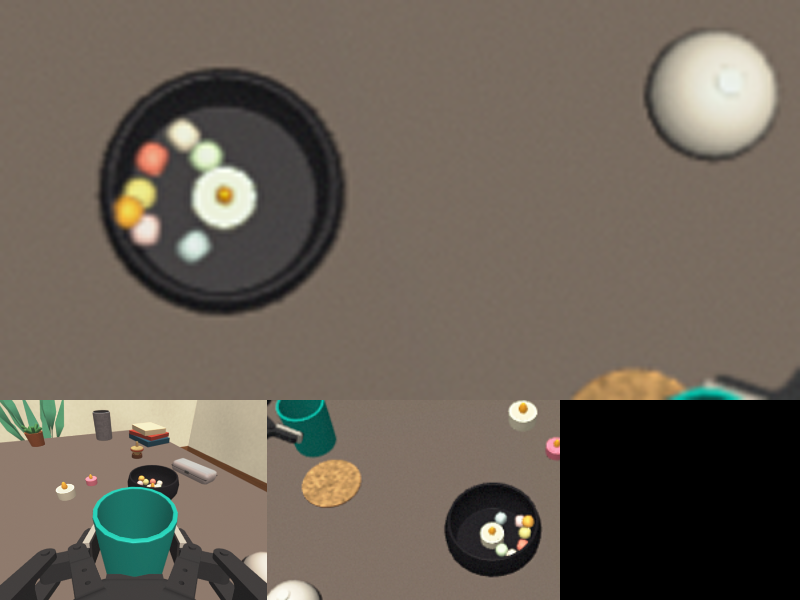

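All seven pebbles (white, coral, green, yellow, amber, pink, blue) are in the vase at left of the top crop. The light is standing at the middle (224,197) and the pot is empty. I'll lower the pot onto the coaster.

Call:
step_arm --slide '[[-0.025, 0, 0.0089], [-0.025, 0, 0.0089], [-0.025, 0, 0.0089], [0, 0, 0], [0, 0, 0]]' --rotation '[[0, 0, 0], [0, 0, 0], [0, 0, 0], [0, 0, 0], [0, 0, 0]]' --claw '[0.5, 0.5, 0.5, 0.5, 0.5]'

```text
time_s: 21.85
ee_pos: [466.3, -273.4, 87.6]
tcp_rot: [180.0, -70.1, 70.2]
force: [0.0, 0.2, -1.9]
opening: 63.7
finger_force: 77.9
```

```bash
timeout 200 python3 - <<'E'
from pour import *; from m import blob,rim
a=cap('scene');b=cap('top'); s=get_state(); print(s['time_s'],s['ee_pos'].round(1),s['tcp_rot'].round(1),s['force'].round(2))
R=Ro.from_euler('xyz',s['tcp_rot'],degrees=True); g=s['ee_pos']-19*R.as_matrix()[:,2]; print('grasp pt',g.round(1))
tq=lambda h,s,v:(h>75)&(h<100)&(s>120)&(v>50)
for n,c in(('a',a),('b',b)):
    u=proj(c,(g[0],g[1],g[2])).astype(int); k=blob(c,(max(u[0]-45,0),u[1]-50,u[0]+45,u[1]+45),tq)
    print(n,rim(c,k,g[2]+32),k.min(0),k.max(0), proj(c,(g[0],g[1],g[2]-58)), proj(c,(g[0],g[1],g[2]+32)))
E
```

```text
21.95 [ 466.1 -274.8   88.3] [179.7 -70.   70.3] [ 0.12 -0.06 -1.25]
grasp pt [ 460.  -291.6   94.8]
a (array([ 465.78108086, -286.32152331]), np.float64(35.099111614640044)) [130. 167.] [169. 214.] [154.54549352 203.47867186] [143.84639631 177.81279063]
b (array([ 462.47107361, -287.37452852]), np.float64(31.696481557250618)) [389. 216.] [421. 244.] [401.52205298 231.15760295] [409.44500388 230.89527938]
```

Call:
step_arm --slide '[[-0.0075, 0, 0.0027], [-0.0075, 0, 0.0027], [-0.0066, 0, 0.0024], [-0.0056, 0, 0.0021], [0, 0, 0]]' --rotation '[[0, 0, 0], [0, 0, 0], [0, 0, 0], [0, 0, 0], [0, 0, 0]]' --claw '[0.5, 0.5, 0.5, 0.5, 0.5]'

```text
time_s: 22.45
ee_pos: [464.3, -275.0, 56.8]
tcp_rot: [-179.7, -70.2, 69.6]
force: [-0.2, 0.2, 0.1]
opening: 63.6
finger_force: 78.0
```

Call:
step_arm --slide '[[0, 0, 0], [0, 0, 0], [0, 0, 0], [0, 0, 0], [0, 0, 0]]' --rotation '[[0, 0, 0], [0, 0, 0], [0, 0, 0], [0, 0, 0], [0, 0, 0]]' --claw '[0.5, 0.5, 0.5, 0.5, 0.5]'

```text
time_s: 22.95
ee_pos: [464.5, -275.5, 57.3]
tcp_rot: [-179.8, -70.0, 69.7]
force: [0.4, -0.0, -1.7]
opening: 63.2
finger_force: 77.9
```

Call:
step_arm --slide '[[-0.001, 0, 0.0003], [-0.0005, 0, 0.0002], [0, 0, 0], [0, 0, 0], [0, 0, 0]]' --rotation '[[0, 0, 0], [0, 0, 0], [0, 0, 0], [0, 0, 0], [0, 0, 0]]' --claw '[0.5, 0.5, 0.5, 0.5, 0.5]'

```text
time_s: 23.45
ee_pos: [464.6, -275.4, 56.7]
tcp_rot: [-179.9, -70.1, 69.9]
force: [-3.0, -0.8, 5.7]
opening: 63.9
finger_force: 78.3
```

Call:
step_arm --slide '[[0, 0, 0], [0, 0, 0], [0, 0, 0], [0, 0, 0], [0, 0, 0]]' --rotation '[[0, 0, 0], [0, 0, 0], [0, 0, 0], [0, 0, 0], [0, 0, 0]]' --claw '[0.5, 0.5, 0.5, 0.5, 0.5]' --grip_force 20

```text
time_s: 23.95
ee_pos: [464.6, -275.4, 56.7]
tcp_rot: [-179.9, -70.1, 69.9]
force: [-2.2, -0.9, 5.6]
opening: 63.5
finger_force: 78.3
```

Call:
step_arm --slide '[[0, 0, 0], [0, 0, 0], [0, 0, 0], [0, 0, 0], [0, 0, 0]]' --rotation '[[0, 0, 0], [0, 0, 0], [0, 0, 0], [0, 0, 0], [0, 0, 0]]' --claw '[0.2, 0.15, 0.1, 0, 0]'

```text
time_s: 24.45
ee_pos: [464.5, -275.4, 55.5]
tcp_rot: [-179.8, -70.1, 69.7]
force: [0.0, -0.1, 0.2]
opening: 85.6
finger_force: 0.0
```

Call:
step_arm --slide '[[0, 0, 0], [0, 0, 0], [0, 0, -0.01], [0, 0, -0.02], [0, 0, -0.03]]' --rotation '[[0, 0, 0], [0, 0, 0], [0, 0, 0], [0, 0, 0], [0, 0, 0]]' --claw '[0, 0, 0, 0, 0]'

```text
time_s: 24.95
ee_pos: [445.0, -327.7, 76.6]
tcp_rot: [-179.7, -70.2, 69.7]
force: [0.4, 0.3, 0.2]
opening: 85.3
finger_force: 0.0
```

Call:
step_arm --slide '[[0, 0, -0.03], [0, 0, -0.03], [0, 0, -0.03], [0, 0, 0], [0, 0, 0]]' --rotation '[[0, 0, 0], [0, 0, 0], [0, 0, 0], [0, 0, 0], [0, 0, 0]]' --claw '[0, 0, 0, 0, 0]'

```text
time_s: 25.45
ee_pos: [415.6, -409.0, 106.8]
tcp_rot: [-179.9, -70.0, 69.7]
force: [-0.0, 0.9, 0.6]
opening: 85.5
finger_force: 0.0
```

```bash
timeout 200 python3 - <<'E'
from h import *
from m import blob,rim
a=cap('scene');b=cap('top'); s=get_state(); print(s['time_s'],s['ee_pos'].round(1),s['opening'])
tq=lambda h,s,v:(h>75)&(h<100)&(s>120)&(v>50)
for n,c in(('a',a),('b',b)):
    u=proj(c,(459,-291,50)).astype(int); k=blob(c,(max(u[0]-45,0),u[1]-50,u[0]+45,u[1]+45),tq); print(n,rim(c,k,95))
t=cv2.resize(b['frame'][110:270,240:440],(500,400),interpolation=cv2.INTER_CUBIC); v=cv2.resize(a['frame'][150:340,110:330],(300,260))
f=np.hstack([t,np.vstack([v,np.zeros((140,300,3),np.uint8)])]); cv2.imwrite('pics/e1.png',cv2.cvtColor(f,cv2.COLOR_RGB2BGR))
E
```

```text
25.55 [ 416.3 -406.8  106.7] 85.12550224004048
a (array([ 462.94403436, -288.77709619]), np.float64(34.66225936397892))
b (array([ 459.41952055, -289.86068897]), np.float64(31.317581743242755))
```

View pics/e1.png

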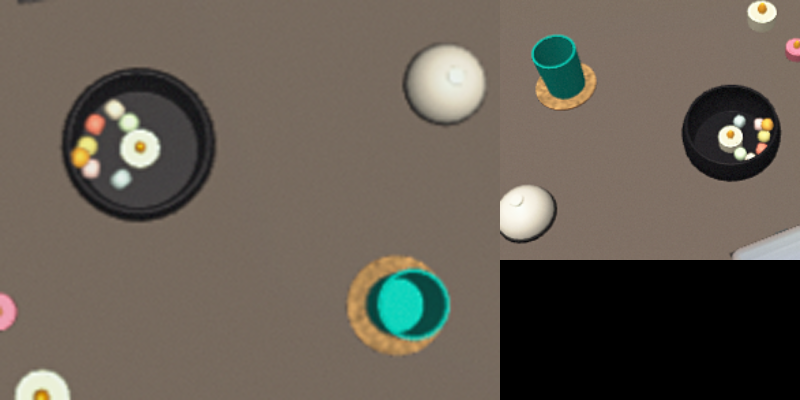

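The pot is empty and upright at about (460,-290), with the coaster at (459,-291). The seven pebbles surround the standing light, and the gripper is clear of everything. Handing in.

```bash
python3 -c "
from bench import arm
print(arm.job_done())"
```

```text
the job is handed in; nothing more can be done
None
```

The job is handed in (no verdict was returned); in the final pictures the tealight stands in the middle of the vase with all seven pebbles around it, and the empty pot is upright on the coaster, about 1 to 5 mm off its centre.

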